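# Close up the bench dust extractor: stud flange on the tilted fan, lid on the pot

### The job

The bench dust extractor has been cleaned out; close it up again. Put the loose hose flange over the inlet spigot of the tilted fan, turn it until its four holes line up with the studs and push it fully home, flat against the inlet ring; and press the orange lid down onto the dust pot until it sits level and fully down on the rim. Let go of both, and do not knock the other things on the bench over or push them about.

Things in the scene. Friction and masses are not known exactly. Their poses are not given: they have to be found in the camera images.
- inlet (a point): Centre of the steel inlet ring (132 mm dia.) on the tilted green fan; z is the inlet axis, pointing out. On it stands a dark spigot, 46 mm dia., 26 mm high over the ring, top edge bevelled to 39 mm. Four brass studs, 8 mm dia., 18 mm high, tips tapered, parallel to z, stand at 47 mm radius on the +x, -x, +y and -y axes of this frame. Near the ring nothing else rises above it.
- flange_center (a point): Loose aluminium hose flange, 0.4 kg: plate 130 mm dia., 6 mm thick, under a round stub of 58 mm outside dia. (bore 50 mm, right through); 65 mm high in all. Lies plate down. Point on its axis 32.5 mm over the underside; z along the stub. Four 12 mm holes at 47 mm radius on +x, -x, +y, -y. Home: 32.5 mm out from inlet along its z; 18 mm more while it rests on the stud tips.
- lid_center (a point): Loose orange pot lid, 0.34 kg, 145 mm dia.: skirt 14 mm deep (137 mm inside dia.), 4 mm top, black bar handle above: 92 mm long along the lid's x, 14 mm wide, 12 mm high, centre 24 mm above this point, 30 mm free under it, on two posts 76 mm apart. 60 mm high in all. Point on the axis, 30 mm over the skirt's edge, 16 mm over the underside of the top. Lies skirt down, z up.
- pot_rim (a point): Centre of the rim of the grey open dust pot, 130 mm outside dia., rim 140 mm over the bench; z up. A black seal just inside stands 6 mm proud of the rim; it bears the lid's weight, yields under about 14 N in all (lid's 3.4 N included) and stays where pressed. Lid home: its top's underside on the rim, lid_center 16 mm above this point (22 mm if only laid on the seal), any turn about z.
- glue_mid (a point): White bottle, 64 mm diameter, 190 mm high, standing; its middle. Bystander.
- screwjar_mid (a point): Amber jar, 68 mm diameter, 100 mm high, standing; its middle. Bystander.
- hammer_mid (a point): Hammer with wooden handle, about 260 mm long, lying along its x axis; near its middle. Bystander.
- offcut_mid (a point): Pale wood offcut, 150 (x) by 70 by 36 mm, lying; its middle. Bystander.
- cup_mid (a point): Blue cup, 76 mm diameter, 90 mm high, standing; its middle. Bystander.
- driver_mid (a point): Screwdriver with green handle, about 200 mm long, lying along its x axis; near its middle. Bystander.
- spanner_mid (a point): Steel spanner, about 180 mm long, lying along its x axis; near its middle. Bystander.
- dustbrush_mid (a point): Wooden-handled brush, about 200 mm long, lying along its x axis; near its middle. Bystander.
- fan (a joint): Tilt of the green snail-shaped fan (180 mm across, 80 mm thick, motor beneath): angle in rad by which the inlet axis leans from vertical towards the extractor's front (-x of extractor, roughly towards the robot), 0.42 to 0.70 at the start. Clamped: it is to stay, and does not give under the hand's forces.
- extractor: Dust extractor's steel base on the bench, 275 (x) by 425 (y) mm, origin at its middle on the bench; x to its back, y to the fan's side. Carries the pot (axis at x -45, y -120 mm) and the fan (y +100). Steel outlet pipe, 46 mm dia.: axis at x +80, rising behind the pot at y -120 and running at 205 mm height (top 228) to the fan. Yoke plates beside the fan up to 237 mm high at x +80, y -33 and +200.
Not all that is in view belongs to the job. Several things look just like the part that bears flange_center: the one meant starts farthest to the robot's right. There is more than one size of the part that bears lid_center; the job needs the smaller.

How it is judged:
At the end, for the whole second after the job is handed in: The flange lies flat on the inlet ring with the four studs through its holes (within about 2 mm of home, 3 degrees), the lid sits on the pot level (2 degrees) and centred, within 2.5 mm of fully down on the rim, and both are released (z of flange_center in the frame of inlet between 0.03 and 0.0348 m and distance between flange_center and inlet below 0.0355 m and angle between the z axis of flange_center and the z axis of inlet, either way round below 0.05 rad and (angle between the x axis of flange_center and the x axis of inlet, either way round below 0.12 rad or angle between the x axis of flange_center and the x axis of inlet, either way round above 1.45 rad) and z of lid_center in the frame of pot_rim between 0.013 and 0.0185 m and horizontal distance between lid_center and pot_rim below 0.006 m and angle between lid_center's own z axis and vertical below 0.035 rad and contact force between each of flange, lid and the fingers below 0.1 N); the robot touches nothing.
It fails at once if one of the other things on the bench is knocked over or pushed more than 35 mm (distance of any of glue_mid, screwjar_mid, hammer_mid, offcut_mid, cup_mid, driver_mid, spanner_mid, dustbrush_mid from where it was at the start of the episode above 0.035 m).
It also fails if it takes over 58 s, if anything falls off the work surface, if the arm or the gripper's body presses on something with over 40 N, if the wrist force passes 120 N, or if a joint passes its speed limit or range.

### The arm

A 7-joint arm with a two-finger parallel gripper is mounted at the origin on the work surface. World frame = base frame: x ahead of the robot, y to its left, z up, the work surface at z = 0. Lengths are in m, angles in rad, forces in N, time in s.
With the tool pointing down it reaches from about 0.425 to 0.875 m from the base axis. Payload 9.9 kg.
Tool frame: the origin (TCP) lies midway between the tips of the shut fingers; the grasp point (between the pads) lies ctrl.hold_point_z behind it (ctrl.hold_point_z is the distance from the TCP to the grasp point, in m); z points along the fingers, y is the direction in which the jaws open and shut (so a half turn about z gives the same grasp; the last joint's range is limited). The gripper opens to 85 mm and grips with 20 to 120 N. Pads are 22 mm wide; open, the fingers measure 114 mm over their backs; the gripper's body (76 mm by 85 mm) begins 54 mm behind the grasp point. The pads swing forward as they close: fully open they stand 13 mm farther back than shut.
Start: joints at [-1.33, 0.576, 0.025, 1.437, -0.015, 1.129, -0.057], TCP at [0.215, 0.64, 0.231] pointing down, gripper open.
Joint ranges: [-2.76, 2.76], [-0.34, 2.15], [-1.52, 1.57], [0.19, 2.46], [-1.09, 4.23], [0.17, 1.99], [-2.82, 2.82]. Speed limits (rad/s): [2.22, 2.22, 3.01, 3.01, 3.14, 3.14, 3.14].

### API

Orientations are given as a unit quaternion [x, y, z, w].
In Python, from station import ctrl gives the robot as it stands.
- The arm moves only by the tool move_arm, never from a script. Its argument "steps" is one flat list of numbers, 7 for each row, row after row: the shift along the tool's x, y, z in m, then the turn, a rotation vector about the tool's x, y, z in rad, then the finger opening in m, from 0 to 0.0854. A call has 1 to 20 rows; each row shifts and turns the commanded pose from where the row before left it, along the tool's axes as they then stand; what a row does not reach is not made up. A row lasts 1/8 s, in which the tool goes at most 62.5 mm and 10.7 degrees, less where a joint would pass 70% of its speed; a pose out of reach is approached as far as the arm can. A call with a gripper value outside its range is refused whole. The fingers move at their own pace and stop on an object; "grip_force" is the grip in N (left out, the last holds). Time passes only in rows, so rows that do not move let the fingers close. It gives the time, the measured TCP pose, the force and the opening at its end, in the units of the state.
- ctrl.read_state(): the state, without advancing time (a new reading comes with each control period).
- ctrl.capture(name): name is "side" or "top" or "wrist"; returns a dict with "color" (400x640x3 uint8, red, green, blue), "fovy" (degrees; the focal length in pixels is half the picture's height over the tangent of half this angle, whatever the lens; pixels are square), "cx", "cy" (the principal point, pixels), "extrinsics" (4x4, takes a point from world to camera coordinates); the wrist camera has in their place "hand_eye" (4x4, takes a point from camera to tool coordinates, whose origin is the TCP and whose axes are the flange's). Camera axes: x right, y up, looking along -z (the intrinsics and any distortion apply to the point x, -y, -z); pixel columns grow to the right and rows downward; lengths in m; the calibration is good to about 2 mm. A picture is of the moment at which its call begins: read the wrist's pose just before it. There is no depth.
- ctrl.finish_job(): hands the job in, once; it reports no verdict.
Trained networks look in the newest picture that a camera, given by its name, has taken for a name from the list of things; names that differ only in an ending like _2 or _b are one class to them, and where a whole thing is asked for, a point or a joint stands for the part that bears it (a point fixed in the world has none). Each returns a list of dicts, best first, with "conf" (0 to 1); they miss things now and then, are a little off and sometimes report something else, mostly with a low value. They report only what shows in the picture. A call takes as long as a camera call. They do not tell look-alikes from the thing itself.
- ctrl.cut_out(query, camera): "pixels" (400x640 bool, what is visible of it) and "box" ([left, top, right, bottom] in pixels, round what is visible of it).
The state is a dict: "clock": time; "joint_positions": joint angles; "dq": joint speeds; "effort": joint torques, N m; "ee_pos": TCP position; "tcp_rot": TCP orientation; "contact_force": force on the tool from outside, world axes, zero at the start; "moment": the same for the moment, N m; "gripper_width": finger opening in m.
Only numpy, scipy, OpenCV 4.12 (cv2) and the standard library are available. Lean on these libraries where they do the work, as an engineer would, in place of code of your own. Each camera call takes 0.05 s, during which the arm holds its last target.

## Working session

There is one attempt and no reset: what is moved stays moved. The work goes in short steps, Python scripts to look and compute and a tool call to move; the robot and the scene stay as the last step left them, time stands still between calls to the robot, and variables do not carry over. Pictures are saved under pics/ and viewed, and the job is handed in when it is done.

Besides the shell and the picture viewer there is one more tool, called after ">>>" as a command line: name --argument value ..., lists and objects as JSON in quotes. move_arm: Moves the arm, as the interface text tells. Its arguments: {"type":"object","properties":{"steps":{"type":"array","items":{"type":"number"}},"grip_force":{"type":"number"}},"required":["steps"]}

```bash
ls; mkdir -p pics; cat > h.py <<'E'
import numpy as np, cv2
from scipy.spatial.transform import Rotation as R
from station import ctrl
E
python3 - <<'E'
from h import *
s=ctrl.read_state(); print(s); print(ctrl.hold_point_z)
import pickle
d={}
for n in ['side','top','wrist']:
    c=ctrl.capture(n); d[n]=c
    cv2.imwrite(f'pics/{n}0.png',c['color'][:,:,::-1])
    print(n,{k:v for k,v in c.items() if k!='color'})
pickle.dump(d,open('c0.pkl','wb'))
E
```

```text
pics
{'clock': 0.0, 'joint_positions': array([-1.32977305,  0.57653318,  0.02486705,  1.43791465, -0.01502143,
        1.12901308, -0.05648136]), 'dq': array([ 9.71784214e-04, -1.25509799e-04,  2.32556738e-03,  2.97350503e-03,
       -4.58315880e-05,  4.03413948e-04,  3.30325477e-04]), 'effort': array([-3.39229073e-04, -7.65751863e+01,  2.24998847e+00, -2.85954130e+01,
        1.52627332e-02,  1.27274834e-02, -6.11253631e-05]), 'ee_pos': array([0.21527419, 0.63926403, 0.23044012]), 'tcp_rot': array([ 1.61686571e-01,  9.86841803e-01, -8.36207215e-04, -9.58140828e-05]), 'contact_force': array([ 0.39516646, -0.1592527 , -0.42275444]), 'moment': array([ 0.03039135,  0.00354108, -0.02922249]), 'gripper_width': 0.08568425691412725}
0.0187
side {'fovy': 45.816336143104536, 'cx': 318.4733366684498, 'cy': 194.30356088292334, 'extrinsics': array([[ 0.80122018, -0.59809137, -0.01824678, -0.34699509],
       [ 0.46738616,  0.60650078,  0.64320058, -0.32043927],
       [-0.37362603, -0.52387357,  0.76548029, -1.37651125],
       [ 0.        ,  0.        ,  0.        ,  1.        ]])}
top {'fovy': 51.30589961093227, 'cx': 319.13900300719393, 'cy': 202.83348829022955, 'extrinsics': array([[-0.00555153, -0.9999795 , -0.00319129,  0.00248554],
       [ 0.99168052, -0.00591583,  0.12858755, -0.48745954],
       [-0.12860379, -0.00245088,  0.99169303, -1.34929341],
       [ 0.        ,  0.        ,  0.        ,  1.        ]])}
wrist {'fovy': 62.788457994122474, 'cx': 316.53617426919135, 'cy': 204.26262791479337, 'hand_eye': array([[ 8.10393651e-04,  9.66254851e-01,  2.57586696e-01,
         6.61976225e-02],
       [ 9.99999381e-01, -5.86629110e-04, -9.45545441e-04,
         1.67701527e-04],
       [-7.62530015e-04,  2.57587303e-01, -9.66254728e-01,
        -1.41304331e-01],
       [ 0.00000000e+00,  0.00000000e+00,  0.00000000e+00,
         1.00000000e+00]])}
```

View pics/side0.png

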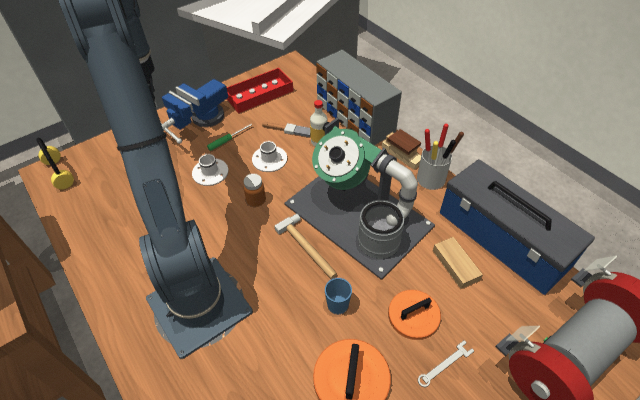

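View pics/top0.png

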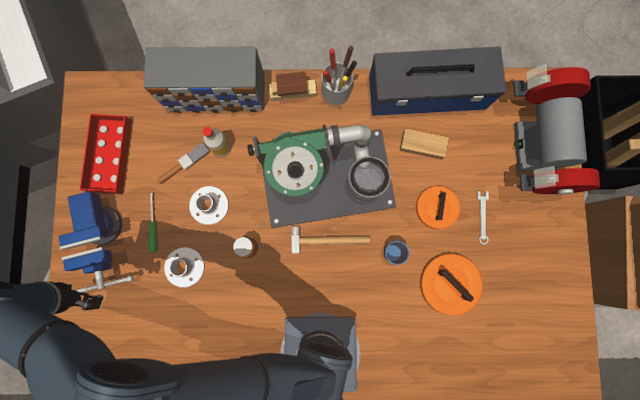

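View pics/wrist0.png

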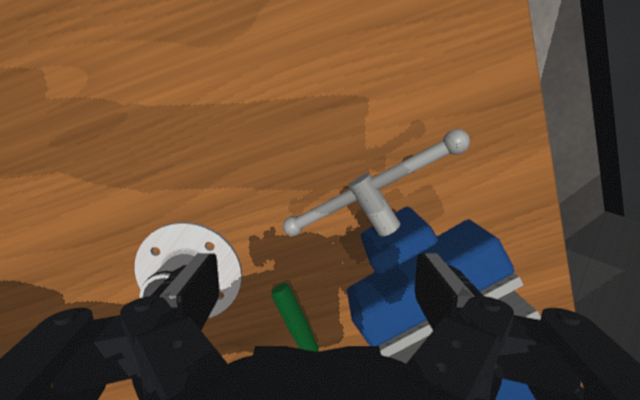

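```bash
cat >> h.py <<'E'
import pickle
def K(c):
    f=200/np.tan(np.radians(c['fovy'])/2); return f,c['cx'],c['cy']
def ext(c,pose=None):
    if 'extrinsics' in c: return np.array(c['extrinsics'])
    T=np.eye(4);T[:3,:3]=R.from_quat(pose[1]).as_matrix();T[:3,3]=pose[0]
    return np.linalg.inv(T@c['hand_eye'])
def proj(c,P,pose=None):
    E=ext(c,pose);P=np.atleast_2d(P);p=P@E[:3,:3].T+E[:3,3]
    f,cx,cy=K(c); return np.c_[cx+f*p[:,0]/-p[:,2], cy+f*p[:,1]/p[:,2]]
def ray(c,uv,pose=None):
    E=ext(c,pose);f,cx,cy=K(c)
    d=np.array([(uv[0]-cx)/f,-(uv[1]-cy)/f,-1]);Rm=E[:3,:3]
    return -Rm.T@E[:3,3], Rm.T@d/np.linalg.norm(d)
def onz(c,uv,z,pose=None):
    o,d=ray(c,uv,pose); return o+d*(z-o[2])/d[2]
E
python3 - <<'E'
from h import *
d=pickle.load(open('c0.pkl','rb'))
c=d['top']
print([ (k) for k in dir(ctrl) if k[0]!='_'])
for n in ['flange_center','lid_center','pot_rim','fan','extractor','glue_mid','screwjar_mid','hammer_mid','offcut_mid','cup_mid','driver_mid','spanner_mid','dustbrush_mid']:
  for cam in ['top','side']:
    for r in ctrl.cut_out(n,cam):
        b=r['box']; u=[(b[0]+b[2])/2,(b[1]+b[3])/2]
        print(n,cam,round(r['conf'],2),b,onz(d[cam],u,0.0).round(3))
im=c['color'][:,:,::-1]
a=cv2.resize(im[170:300,150:270],None,fx=5,fy=5,interpolation=cv2.INTER_CUBIC)
cv2.imwrite('pics/cr1.png',a[:600])
a=cv2.resize(d['side']['color'][110:290,270:450,::-1],None,fx=3.3,fy=3.3,interpolation=cv2.INTER_CUBIC)
cv2.imwrite('pics/cr2.png',a)
E
```

```text
['Unreachable', 'capture', 'cut_out', 'finish_job', 'hold_point_z', 'read_state']
flange_center top 0.92 [163.1, 244.6, 204.2, 287.6] [0.282 0.452 0.   ]
flange_center top 0.71 [187.5, 188.2, 231.0, 219.0] [0.491 0.373 0.   ]
flange_center side 0.97 [251.8, 144.1, 286.3, 171.1] [0.486 0.378 0.   ]
flange_center side 0.81 [192.1, 153.8, 229.1, 185.6] [0.284 0.457 0.   ]
lid_center top 0.87 [416.7, 183.7, 461.2, 228.2] [ 0.478 -0.406  0.   ]
lid_center top 0.75 [418.1, 252.0, 481.5, 315.4] [ 0.219 -0.431  0.   ]
lid_center side 0.85 [314.9, 337.8, 392.3, 398.8] [ 0.24  -0.414  0.   ]
lid_center side 0.61 [387.5, 289.3, 439.2, 339.5] [ 0.472 -0.398  0.   ]
pot_rim top 0.55 [248.1, 122.3, 394.3, 226.3] [ 0.59  -0.008  0.   ]
fan top 0.79 [258.2, 124.1, 333.2, 196.2] [0.64 0.08 0.  ]
fan top 0.32 [187.5, 187.6, 229.8, 218.9] [0.492 0.375 0.   ]
fan side 0.87 [314.5, 126.7, 387.0, 187.7] [0.727 0.194 0.   ]
extractor top 0.89 [247.1, 127.3, 393.7, 228.4] [ 0.578 -0.005  0.   ]
extractor top 0.21 [262.2, 124.7, 332.7, 193.8] [0.643 0.074 0.   ]
extractor side 0.68 [281.2, 119.6, 435.0, 278.
[... 1166 characters left out ...]
de 0.38 [245.9, 176.9, 266.2, 208.6] [0.357 0.262 0.   ]
cup_mid side 0.17 [250.0, 140.7, 285.7, 170.3] [0.489 0.39  0.   ]
driver_mid top 0.53 [149.4, 217.2, 157.4, 257.0] [0.379 0.557 0.   ]
driver_mid side 0.77 [209.5, 137.3, 229.7, 149.9] [0.377 0.557 0.   ]
driver_mid side 0.34 [434.6, 238.5, 482.0, 290.7] [ 0.696 -0.362 -0.   ]
spanner_mid top 0.77 [478.9, 195.2, 487.6, 241.9] [ 0.435 -0.553  0.   ]
spanner_mid top 0.42 [400.1, 126.7, 447.4, 159.9] [ 0.697 -0.363  0.   ]
spanner_mid side 0.94 [418.0, 342.2, 473.2, 390.4] [ 0.437 -0.556  0.   ]
dustbrush_mid top 0.71 [155.1, 140.8, 209.3, 180.3] [0.641 0.47  0.   ]
dustbrush_mid side 0.89 [261.2, 121.9, 309.8, 137.6] [0.62  0.467 0.   ]
```

View pics/cr1.png

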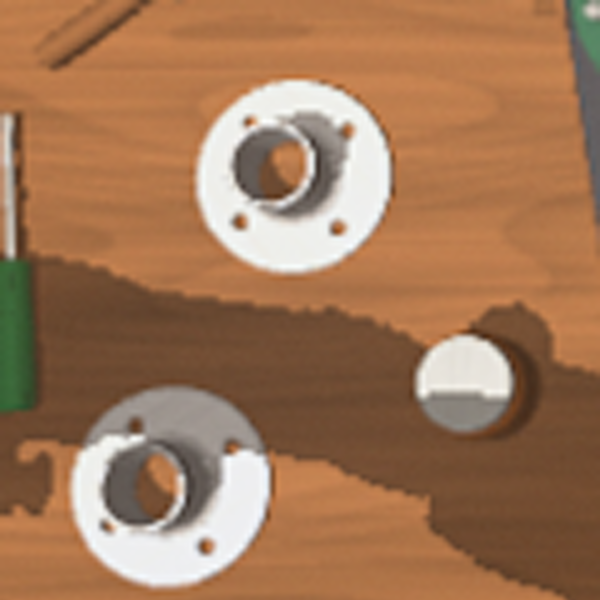

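View pics/cr2.png

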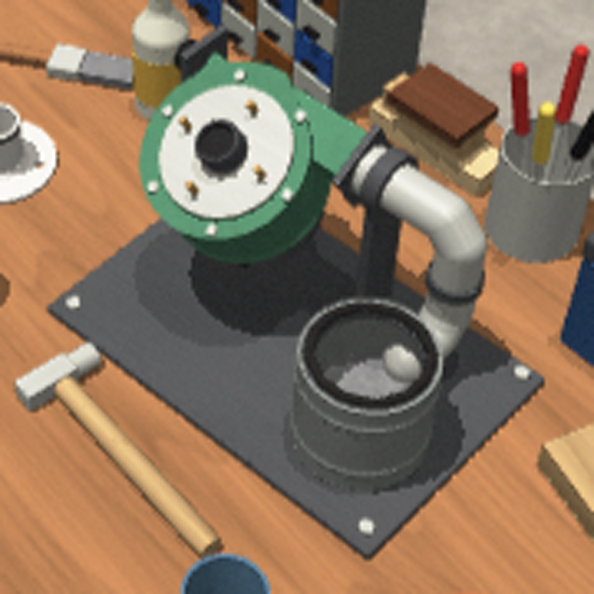

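```bash
cat >> h.py <<'E'
def tri(obs):
    A=np.zeros((3,3));b=np.zeros(3)
    for c,uv,*p in obs:
        o,d=ray(c,uv,*p);M=np.eye(3)-np.outer(d,d);A+=M;b+=M@o
    return np.linalg.solve(A,b)
def plan(tp,tq,n,s=None):
    """rows of n steps: straight line"""
    s=s or ctrl.read_state();p0=s['ee_pos'];r0=R.from_quat(s['tcp_rot']);r1=R.from_quat(tq)
    w=(r0.inv()*r1).as_rotvec();rows=[]
    r=r0;p=p0
    for i in range(n):
        rn=r0*R.from_rotvec(w*(i+1)/n);pn=p0+(np.array(tp)-p0)*(i+1)/n
        rows.append(np.r_[r.inv().apply(pn-p),(r.inv()*rn).as_rotvec()]);r,p=rn,pn
    for q in rows: print(', '.join('%.4f'%v for v in q))
    return rows
def grab(name,cams=('wrist',)):
    s=ctrl.read_state();d={'s':s,'pose':(s['ee_pos'],s['tcp_rot'])}
    for c in cams:
        d[c]=ctrl.capture(c);cv2.imwrite(f'pics/{name}_{c}.png',d[c]['color'][:,:,::-1])
    pickle.dump(d,open(name+'.pkl','wb'));return d
def load(n): return pickle.load(open(n+'.pkl','rb'))
E
python3 - <<'E'
from h import *
d=pickle.load(open('c0.pkl','rb'))
a=cv2.resize(d['top']['color'][120:230,245:400,::-1],None,fx=5,fy=5,interpolation=cv2.INTER_CUBIC)
cv2.imwrite('pics/cr3.png',a)
plan([.49,.375,.23],ctrl.read_state()['tcp_rot'],8)
E
```

```text
-0.0431, -0.0204, 0.0002, 0.0000, 0.0000, 0.0000
-0.0431, -0.0204, 0.0002, 0.0000, 0.0000, 0.0000
-0.0431, -0.0204, 0.0002, 0.0000, 0.0000, 0.0000
-0.0431, -0.0204, 0.0002, 0.0000, 0.0000, 0.0000
-0.0431, -0.0204, 0.0002, 0.0000, 0.0000, 0.0000
-0.0431, -0.0204, 0.0002, 0.0000, 0.0000, 0.0000
-0.0431, -0.0204, 0.0002, 0.0000, 0.0000, 0.0000
-0.0431, -0.0204, 0.0002, 0.0000, 0.0000, 0.0000
```

View pics/cr3.png

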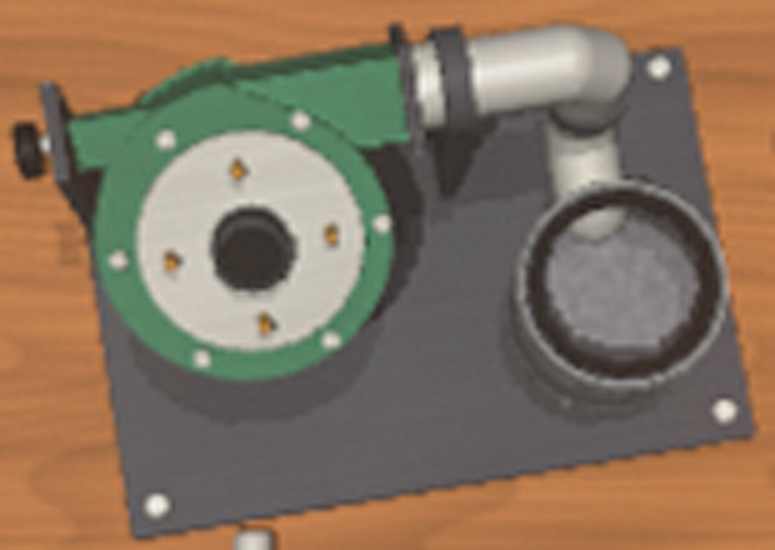

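>>> move_arm --steps '[-0.043,-0.02,0,0,0,0,0.085,-0.043,-0.02,0,0,0,0,0.085,-0.043,-0.02,0,0,0,0,0.085,-0.043,-0.02,0,0,0,0,0.085,-0.043,-0.02,0,0,0,0,0.085,-0.043,-0.02,0,0,0,0,0.085,-0.043,-0.02,0,0,0,0,0.085,-0.043,-0.02,0,0,0,0,0.085,0,0,0,0,0,0,0.085]'

```text
clock: 2.58
ee_pos: [0.4939, 0.3741, 0.2314]
tcp_rot: [0.165, 0.986, -0.001, 0.001]
contact_force: [-1.1, 0.1, 0.1]
gripper_width: 0.0851
```

```bash
python3 - <<'E'
from h import *
g=grab('fl'); print(g['pose'],g['s']['joint_positions'])
d=pickle.load(open('c0.pkl','rb'))
t=lambda a,b:[a/5+245,b/5+120]
s=lambda a,b:[a/3.3+270,b/3.3+110]
T=d['top'];S=d['side']
print('spig',tri([(T,t(253,250)),(S,s(220,143))]))
# studs tops: order up, right, down, left in top image; side
st=[((238,160),(252,107)),((333,232),(260,174)),((265,320),(193,188)),((171,260),(184,125))]
P=np.array([tri([(T,t(*a)),(S,s(*b))]) for a,b in st]);print(P, P.mean(0))
n=np.cross(P[0]-P[2],P[3]-P[1]);n/=np.linalg.norm(n);print(n,np.arccos(n[2]),np.linalg.norm(P[0]-P[2]),np.linalg.norm(P[1]-P[3]))
print('potrim',tri([(T,t(622,287)),(S,s(369,355))]))
E
```

```text
(array([0.49394104, 0.37408032, 0.23144151]), array([ 1.65176947e-01,  9.86263043e-01, -7.44786630e-04,  1.10988174e-03])) [-0.76145932  0.49182959  0.05697969  1.5945868  -0.02785159  1.05574449
  0.54141472]
spig [0.5577195  0.0665417  0.22508892]
[[0.60572566 0.07567206 0.23667888]
 [0.56985108 0.02107692 0.21364191]
 [0.52253158 0.06151682 0.19151105]
 [0.55386237 0.11528236 0.21317826]] [0.56299267 0.06838704 0.21375253]
[-0.46594883 -0.07474248  0.88164916] 0.49145076301470575 0.09571708181211586 0.09555374746654742
potrim [ 0.55226576 -0.15618795  0.13729027]
```

View pics/fl_wrist.png

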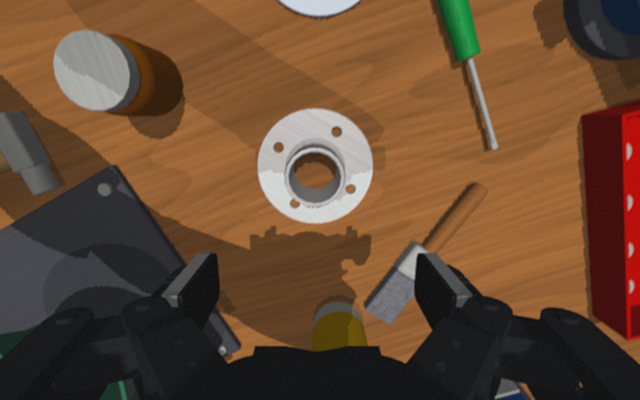

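```bash
cat > fitfl.py <<'E'
from h import *
from scipy.optimize import least_squares
def circ(r,z,n=72):
    a=np.linspace(0,2*np.pi,n,endpoint=False);return np.c_[r*np.cos(a),r*np.sin(a),np.full(n,z)]
def holes(r=.047,z=.006):
    return np.array([[r,0,z],[0,r,z],[-r,0,z],[0,-r,z]])
E
python3 - <<'E'
from fitfl import *
g=load('fl');c=g['wrist'];im=c['color'];pose=g['pose']
ms=ctrl.cut_out('flange_center','wrist')
for m in ms: print(m['conf'],m['box'])
hsv=cv2.cvtColor(im,cv2.COLOR_RGB2HSV)
m=((hsv[...,1]<60)&(hsv[...,2]>110)).astype(np.uint8)
m[:, :240]=0;m[:,390:]=0;m[:95]=0;m[235:]=0
n,l,st,ce=cv2.connectedComponentsWithStats(m)
k=1+np.argmax(st[1:,4]);m=(l==k).astype(np.uint8)
cn,hi=cv2.findContours(m,cv2.RETR_CCOMP,cv2.CHAIN_APPROX_NONE)
for q,h in zip(cn,hi[0]):
    if len(q)>6: 
        M=cv2.moments(q);print(h[3],cv2.contourArea(q),M['m10']/max(M['m00'],1e-6),M['m01']/max(M['m00'],1e-6),cv2.fitEllipse(q))
o=onz(c,[315.5,165.5],0.006,pose);print(o)
a=cv2.resize(im[95:235,245:385,::-1],None,fx=4.2,fy=4.2,interpolation=cv2.INTER_CUBIC);cv2.imwrite('pics/cr4.png',a)
E
```

```text
0.75 [258.2, 108.2, 371.7, 224.0]
0.72 [281.5, 0.3, 360.1, 15.1]
0.64 [314.3, 302.3, 368.5, 351.5]
-1 10321.0 314.67929464199204 165.50314891967832 ((314.6824645996094, 165.50311279296875), (114.39376831054688, 114.89138793945312), 72.25281524658203)
0 62.5 294.1973333333333 202.7893333333333 ((294.19476318359375, 202.75331115722656), (7.904897689819336, 10.533612251281738), 128.53550720214844)
0 74.0 349.9527027027027 188.42567567567568 ((349.9566345214844, 188.4248504638672), (9.097309112548828, 10.55337905883789), 69.23505401611328)
0 2061.0 314.33066472586125 176.62178554099953 ((314.32720947265625, 176.6170196533203), (50.248008728027344, 52.32474899291992), 100.16622161865234)
0 134.0 314.2164179104478 147.50248756218903 ((315.03399658203125, 166.30181884765625), (43.27473831176758, 48.58702850341797), 98.17962646484375)
0 82.0 278.359756097561 147.04268292682926 ((278.3525085449219, 147.04380798339844), (9.536177635192871, 11.2222900390625), 123.7210464477539)
0 88.0 335.97159090909093 131.41477272727272 ((335.97296142578125, 131.4160614013672), (10.317948341369629, 11.041229248046875), 15.644840240478516)
[0.48141301 0.37741353 0.006     ]
```

View pics/cr4.png

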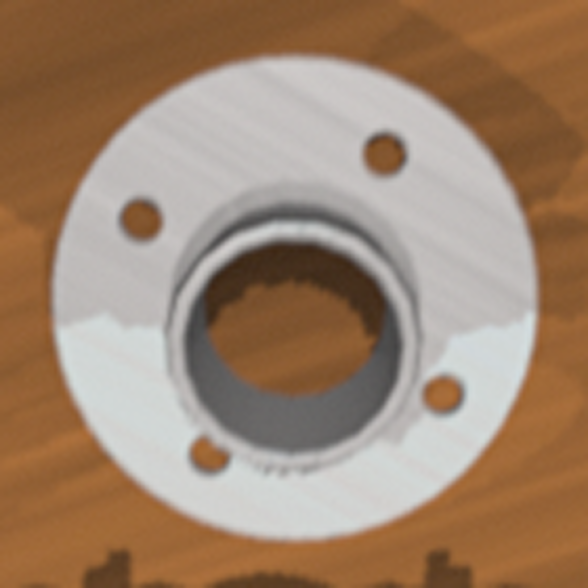

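```bash
python3 - <<'E'
from fitfl import *
g=load('fl');c=g['wrist'];pose=g['pose']
H=[(335.97,131.41),(349.96,188.4),(294.2,202.8),(278.36,147.04)]
P=np.array([onz(c,h,.005,pose) for h in H]);print(P.round(4))
print((P[1]+P[3])/2,(P[0]+P[2])/2, np.linalg.norm(P[1]-P[3]),np.linalg.norm(P[0]-P[2]))
for i in range(4):
    v=P[i]-(P[1]+P[3])/2; print(np.degrees(np.arctan2(v[1],v[0])))
v=P[1]-P[3];print(np.degrees(np.arctan2(v[1],v[0])))
print('tool x yaw', np.degrees(np.arctan2(*R.from_quat(pose[1]).as_matrix()[1::-1,0])))
# outline fit
cen=onz(c,(314.68,165.5),.004,pose);print(cen)
E
```

```text
[[0.4534 0.4108 0.005 ]
 [0.5193 0.4061 0.005 ]
 [0.5146 0.3398 0.005 ]
 [0.4487 0.3451 0.005 ]]
[0.4840152  0.37561713 0.005     ] [0.48398586 0.37531854 0.005     ] 0.0933206241407032 0.09369623228734765
131.04047715942673
40.85902878127578
-49.490838948335096
-139.14097121872416
40.8590287812758
tool x yaw 160.9850321363743
[0.48138652 0.37643645 0.004     ]
```

```bash
cat >> h.py <<'E'
def inframe(xin,n):
    n=n/np.linalg.norm(n);x=xin-n*(xin@n);x/=np.linalg.norm(x);return np.c_[x,np.cross(n,x),n]
def toolrot(M,ang):
    """tool rot with z=-n, x at ang deg in frame M"""
    a=np.radians(ang);x=M[:,0]*np.cos(a)+M[:,1]*np.sin(a);z=-M[:,2];return R.from_matrix(np.c_[x,np.cross(z,x),z]).as_quat()
E
python3 - <<'E'
from h import *
M=inframe(np.array([.60573-.52253,.07567-.06152,.23668-.1915]),np.array([-.466,-.0747,.8816]))
print(M)
q=toolrot(M,135);print(q)
plan([.501,.059,.33],q,8)
E
```

```text
[[ 0.86914864 -0.16557412 -0.46601057]
 [ 0.14781783  0.98618941 -0.07470169]
 [ 0.47194335 -0.00395779  0.88161999]]
[0.29499843 0.92400537 0.10974434 0.21713172]
-0.0140, -0.0374, -0.0124, -0.0364, -0.0498, 0.0358
-0.0160, -0.0364, -0.0129, -0.0364, -0.0498, 0.0358
-0.0179, -0.0353, -0.0134, -0.0364, -0.0498, 0.0358
-0.0198, -0.0341, -0.0137, -0.0364, -0.0498, 0.0358
-0.0217, -0.0329, -0.0139, -0.0364, -0.0498, 0.0358
-0.0236, -0.0316, -0.0140, -0.0364, -0.0498, 0.0358
-0.0254, -0.0302, -0.0139, -0.0364, -0.0498, 0.0358
-0.0271, -0.0287, -0.0136, -0.0364, -0.0498, 0.0358
```

>>> move_arm --steps '[-0.014,-0.037,-0.012,-0.036,-0.05,0.036,0.085,-0.016,-0.036,-0.013,-0.036,-0.05,0.036,0.085,-0.018,-0.035,-0.013,-0.036,-0.05,0.036,0.085,-0.02,-0.034,-0.014,-0.036,-0.05,0.036,0.085,-0.022,-0.033,-0.014,-0.036,-0.05,0.036,0.085,-0.024,-0.032,-0.014,-0.036,-0.05,0.036,0.085,-0.025,-0.03,-0.014,-0.036,-0.05,0.036,0.085,-0.027,-0.029,-0.014,-0.036,-0.05,0.036,0.085,0,0,0,0,0,0,0.085]'

```text
clock: 3.8
ee_pos: [0.5003, 0.0581, 0.3316]
tcp_rot: [0.296, 0.923, 0.109, 0.218]
contact_force: [0.4, 1.7, -0.4]
gripper_width: 0.0854
```

```bash
python3 - <<'E'
from h import *
g=grab('fan',('wrist','top','side')); print(g['pose'],g['s']['joint_positions'])
E
```

```text
(array([0.50034474, 0.05814992, 0.33158585]), array([0.29639147, 0.92334003, 0.10908299, 0.21839457])) [-0.52241888 -0.01518112  0.28139344  2.1342178   0.08987212  0.53204207
  0.64350613]
```

View pics/fan_wrist.png

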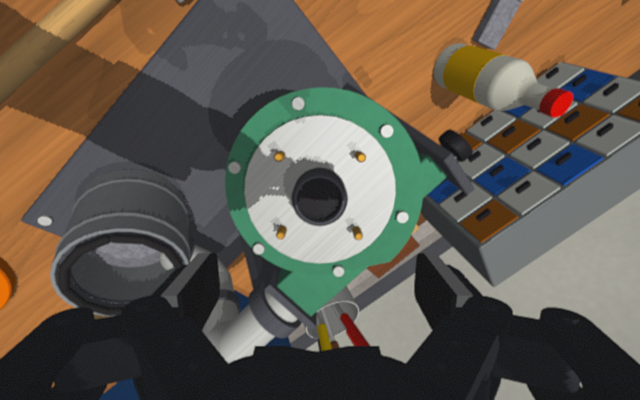

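```bash
python3 - <<'E'
from h import *
c=load('fan')['wrist'];im=c['color'][105:275,235:405,::-1]
cv2.imwrite('pics/cr5.png',cv2.resize(im,(595,595),interpolation=cv2.INTER_CUBIC))
c=load('fan')['top']
cv2.imwrite('pics/cr5t.png',cv2.resize(c['color'][120:230,245:400,::-1],None,fx=4,fy=4,interpolation=cv2.INTER_CUBIC))
E
```

```text
(no output)
```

View pics/cr5.png

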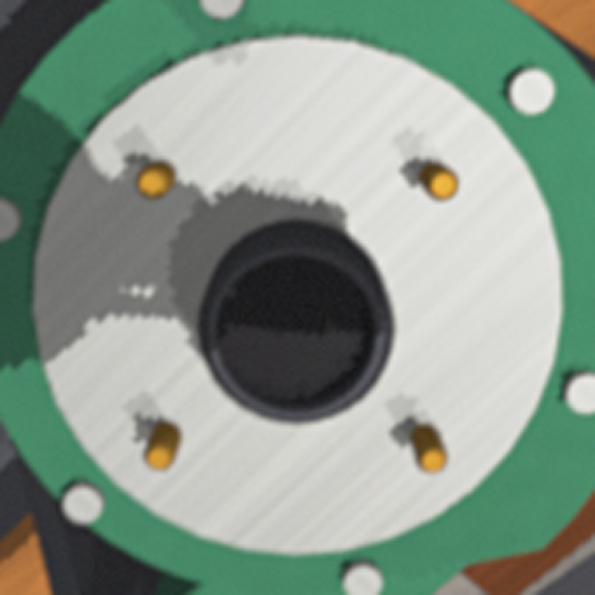

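```bash
cat > fitin.py <<'E'
from fitfl import *
def ringpts(im,c0,r0,r1):
    f=im.astype(float);sat=(f[...,1]-f[...,0])/(f.sum(-1)+1e-6)*3  # greenness
    pts=[]
    for a in np.linspace(0,2*np.pi,180,endpoint=False):
        r=np.arange(r0,r1,.25);x=c0[0]+r*np.cos(a);y=c0[1]+r*np.sin(a)
        v=cv2.remap(sat.astype(np.float32),x.astype(np.float32)[None],y.astype(np.float32)[None],cv2.INTER_LINEAR)[0]
        k=np.argmax(v>.22)
        if v[k]>.22 and k>0 and (v[k+4:k+12]>.22).all(): pts.append([x[k],y[k]])
    return np.array(pts)
E
python3 - <<'E'
from fitin import *
g=load('fan');c=g['wrist'];pose=g['pose']
t=lambda a,b:np.array([a/3.5+235-.36,b/3.5+105-.36])
rp=ringpts(c['color'],t(298,295),60,90);print(len(rp),cv2.fitEllipse(rp.astype(np.float32)))
tips=np.array([t(154,179),t(443,184),t(432,458),t(160,457)])
M0=inframe(np.array([.0832,.01415,.04518]),np.array([-.466,-.0747,.8816]))
# model studs order: find assignment from initial
def studs(z): return holes(.047,z)
x0=np.r_[.571,.07,.198,R.from_matrix(M0).as_rotvec()]
q=proj(c,R.from_rotvec(x0[3:]).apply(studs(.018))+x0[:3],pose);print(q,tips)
asg=[np.argmin(np.linalg.norm(tips-u,axis=1)) for u in q];print(asg)
def res(x,ws=1.5,full=False):
    Rm=R.from_rotvec(x[3:])
    e1=(proj(c,Rm.apply(studs(.018))+x[:3],pose)-tips[asg])*ws
    cp=proj(c,Rm.apply(circ(.066,0,720))+x[:3],pose)
    D=np.linalg.norm(rp[:,None]-cp[None],axis=2);k=D.argmin(1)
    cen=cp.mean(0);e2=np.linalg.norm(rp-cen,axis=1)-np.linalg.norm(cp[k]-cen,axis=1)
    if full: return e1/ws,e2
    return np.r_[e1.ravel()*2,e2*.5]
s=least_squares(res,x0,loss='soft_l1',diff_step=1e-4);x=s.x
e1,e2=res(x,full=True);print(e1.round(2),np.sqrt((e2**2).mean()),np.abs(e2).max())
Rm=R.from_rotvec(x[3:]).as_matrix();print(x[:3],Rm[:,2],np.arccos(Rm[2,2]),'yaw',np.degrees(np.arctan2(Rm[1,1],Rm[0,1]))-90)
pickle.dump(x,open('inlet.p','wb'))
# overlay other views
for cam,org in (('wrist',None),('top',None),('side',None)):
    cc=g[cam] if cam=='wrist' else pickle.load(open('c0.pkl','rb'))[cam]
    im=cv2.resize(cc['color'][:,:,::-1],None,fx=4,fy=4,interpolation=cv2.INTER_CUBIC)
    for P,col in ((circ(.066,0),(0,0,255)),(circ(.0195,.026),(255,0,255)),(studs(.018),(255,0,0))):
        for u in proj(cc,P@Rm.T+x[:3],pose): cv2.circle(im,tuple(((u+.5)*4-.5).round().astype(int)),2,col,-1)
    u=proj(cc,x[:3],pose)[0]*4;u=u.astype(int);w=330
    cv2.imwrite(f'pics/ov_{cam}.png',im[max(u[1]-250,0):u[1]+250,max(u[0]-w,0):u[0]+w])
E
```

```text
180 ((319.5034484863281, 188.7604522705078), (148.68898010253906, 151.7045135498047), 92.41868591308594)
[[354.9051337  232.12554302]
 [357.15508791 157.24271715]
 [277.78276056 157.41155092]
 [280.24191235 232.27163897]] [[278.64       155.78285714]
 [361.21142857 157.21142857]
 [358.06857143 235.49714286]
 [280.35428571 235.21142857]]
[np.int64(2), np.int64(1), np.int64(0), np.int64(3)]
[[ 0.39  0.42]
 [ 0.49 -0.53]
 [-0.29  0.1 ]
 [-0.61 -0.07]] 0.24063599897648222 0.6820712982230361
[0.56396323 0.07142602 0.21021367] [-0.48900676 -0.05950167  0.8702482 ] 0.5150903787900568 yaw 8.444422602755438
```

View pics/ov_top.png

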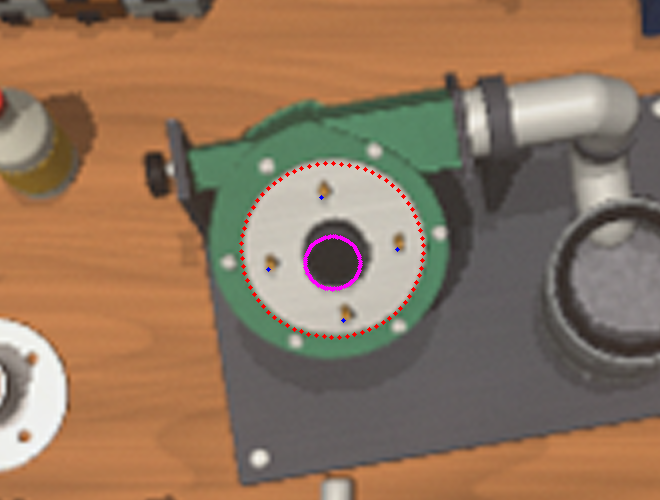

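View pics/ov_side.png

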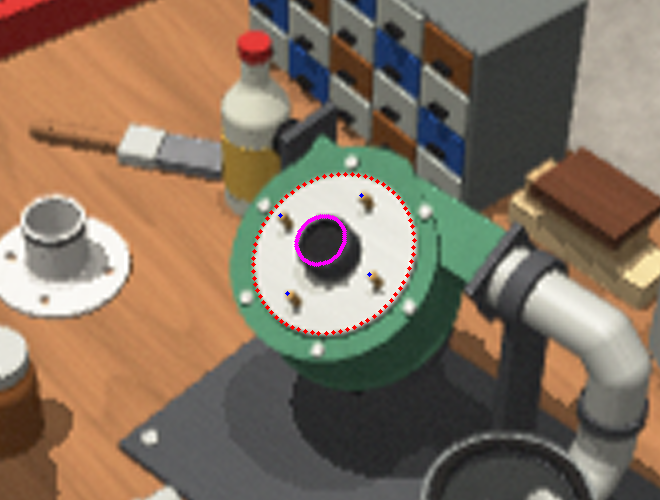

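View pics/ov_wrist.png

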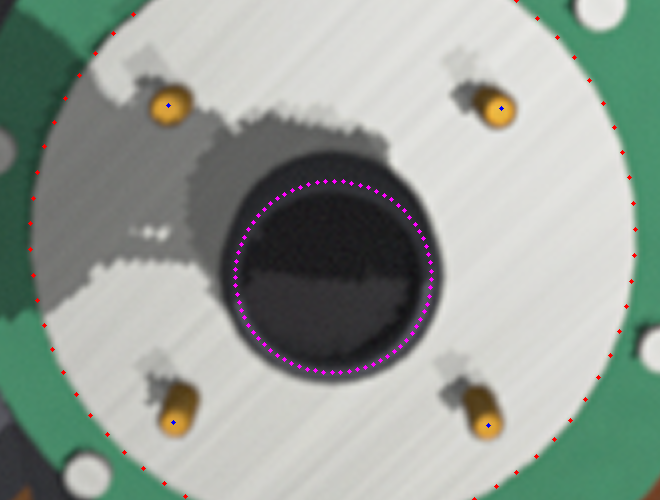

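```bash
python3 - <<'E'
from fitin import *
x=pickle.load(open('inlet.p','rb'));Rm=R.from_rotvec(x[3:]).as_matrix()
d=load('c0');outs=[]
for cam in ('top','side'):
    cc=d[cam];u=proj(cc,x[:3])[0].astype(int)
    s=10;im=cv2.resize(cc['color'][u[1]-28:u[1]+28,u[0]-28:u[0]+28,::-1],None,fx=s,fy=s,interpolation=cv2.INTER_NEAREST)
    im=cv2.resize(im,(395,395),interpolation=cv2.INTER_AREA) if 0 else im
    im2=im.copy()
    for h,r in zip(holes(.047,0),holes(.047,.018)):
        a,b=[tuple((((proj(cc,p@Rm.T+x[:3])[0]-u+28+.5)*s)).astype(int)) for p in (h,r)]
        cv2.line(im2,a,b,(255,0,0),1)
    for z,rr,col in ((.026,.0195,(255,0,255)),(0,.023,(0,255,255))):
      for p in circ(rr,z,40): cv2.circle(im2,tuple(((proj(cc,p@Rm.T+x[:3])[0]-u+28+.5)*s).astype(int)),1,col,-1)
    cv2.imwrite(f'pics/z_{cam}.png',im2)
E
```

```text
(no output)
```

View pics/z_top.png

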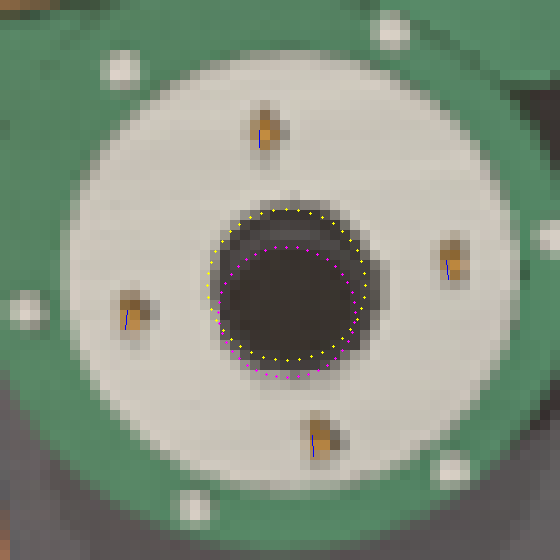

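View pics/z_side.png

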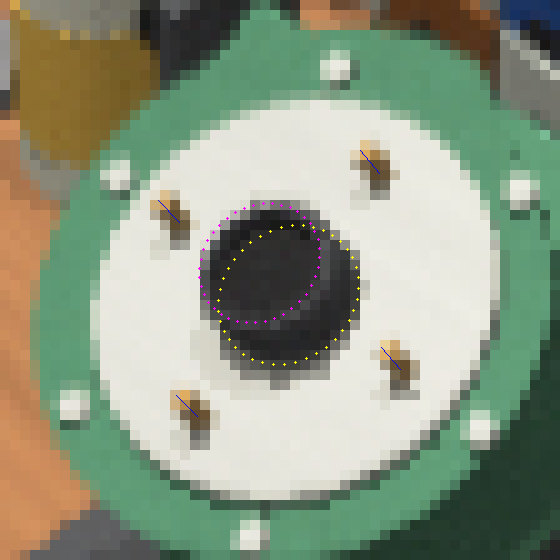

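```bash
cat > joint.py <<'E'
from fitin import *
def build(p):
    x,y,z,yaw,t=p[:5]
    return R.from_euler('ZY',[yaw,-t]).as_matrix(), np.array([x,y,z])
def fit(views,p0,fixshift=None,prior=2.0):
    """views: list of dict c,pose,rp,tips(opt 4x2 in order +x,+y,-x,-y),sh(bool free shift)"""
    ns=sum(v['sh'] for v in views)
    def res(p,full=False):
        Rm,o=build(p);out=[];info=[];k=5
        for v in views:
            sh=np.zeros(2)
            if v['sh']: sh=p[k:k+2]*1000;k+=2;out.append(sh/prior)
            cp=proj(v['c'],circ(.066,0,720)@Rm.T+o,v['pose'])+sh
            cen=cp.mean(0)
            D=np.arctan2(*(v['rp']-cen).T);Ac=np.arctan2(*(cp-cen).T)
            i=np.argsort(Ac);rr=np.interp(D,Ac[i],np.linalg.norm(cp-cen,axis=1)[i],period=2*np.pi)
            e=np.linalg.norm(v['rp']-cen,axis=1)-rr
            out.append(e*.15);info.append(np.sqrt((e**2).mean()))
            if v.get('tips') is not None:
                e=proj(v['c'],holes(.047,.018)@Rm.T+o,v['pose'])+sh-v['tips']
                out.append(e.ravel()*v.get('w',1.5));info.append(e.round(2))
            info.append(sh)
        if full: return info
        return np.concatenate(out)
    s=least_squares(res,np.r_[p0,np.zeros(2*ns)],loss='soft_l1',x_scale=np.r_[np.full(5,.01),np.full(2*ns,.001)])
    J=s.jac;cov=np.linalg.inv(J.T@J)
    return s.x,res(s.x,True),np.sqrt(np.diag(cov))[:5]
E
python3 - <<'E'
from joint import *
g=load('fan');d=load('c0');x=pickle.load(open('inlet.p','rb'));Rm=R.from_rotvec(x[3:]).as_matrix();print(Rm[2,1])
t=lambda a,b:np.array([a/3.5+235-.36,b/3.5+105-.36])
W=dict(c=g['wrist'],pose=g['pose'],rp=ringpts(g['wrist']['color'],t(298,295),60,90),tips=np.array([t(432,458),t(443,184),t(154,179),t(160,457)]),sh=False)
p0=[*x[:3],np.radians(8.4),.51]
r=fit([W],p0);print(r[0],r[1],r[2])
uT=proj(d['top'],x[:3])[0];uS=proj(d['side'],x[:3])[0]
T=dict(c=d['top'],pose=None,rp=ringpts(d['top']['color'],uT,14,32),sh=True)
S=dict(c=d['side'],pose=None,rp=ringpts(d['side']['color'],uS,14,32),sh=True)
for V in ([T,S],[W,T,S]):
    r=fit(V,p0);print(r[0].round(4),r[1],r[2])
pickle.dump(r[0][:5],open('in5.p','wb'));pickle.dump([W,T,S],open('views.p','wb'))
E
```

```text
-0.014883801387194803
[0.56431044 0.07152333 0.20974237 0.15632566 0.51335766] [np.float64(0.5178395823793724), array([[ 0.18,  0.44],
       [ 0.36, -0.19],
       [-0.37,  0.39],
       [-0.52, -0.3 ]]), array([0., 0.])] [0.00093839 0.00029391 0.00108556 0.00848426 0.02121165]
[ 5.646e-01  6.870e-02  2.140e-01  2.847e-01  4.750e-01 -3.000e-04
 -4.000e-04 -1.000e-04  7.000e-04] [np.float64(0.41621594129925515), array([-0.32253968, -0.41412733]), np.float64(0.31806377410466335), array([-0.11198877,  0.71220032])] [0.00643037 0.00613021 0.01275072 0.20760176 0.10363371]
[ 5.643e-01  7.150e-02  2.097e-01  1.566e-01  5.120e-01  4.000e-04
 -7.000e-04  4.000e-04  3.000e-04] [np.float64(0.5221577018328238), array([[ 0.19,  0.43],
       [ 0.36, -0.17],
       [-0.37,  0.43],
       [-0.5 , -0.27]]), array([0., 0.]), np.float64(0.5999279979315183), array([ 0.38205743, -0.71371016]), np.float64(0.490272869399678), array([0.39372634, 0.28191433])] [0.00092156 0.00029326 0.00106862 0.00848331 0.02061754]
```

```bash
python3 - <<'E'
from h import *
plan([.57,-.04,.34],[0,1,0,0],6)
E
```

```text
-0.0189, -0.0074, 0.0028, 0.0372, 0.0744, -0.1006
-0.0182, -0.0092, 0.0017, 0.0372, 0.0744, -0.1006
-0.0173, -0.0109, 0.0007, 0.0372, 0.0744, -0.1006
-0.0162, -0.0126, -0.0001, 0.0372, 0.0744, -0.1006
-0.0148, -0.0142, -0.0007, 0.0372, 0.0744, -0.1006
-0.0132, -0.0156, -0.0012, 0.0372, 0.0744, -0.1006
```

>>> move_arm --steps '[-0.019,-0.007,0.003,0.037,0.074,-0.1,0.085,-0.018,-0.009,0.002,0.037,0.074,-0.1,0.085,-0.017,-0.011,0.001,0.037,0.074,-0.1,0.085,-0.016,-0.013,0,0.037,0.074,-0.1,0.085,-0.015,-0.014,-0.001,0.037,0.074,-0.1,0.085,-0.013,-0.016,-0.001,0.037,0.074,-0.1,0.085,0,0,0,0,0,0,0.085]'

```text
clock: 4.82
ee_pos: [0.5691, -0.0403, 0.3371]
tcp_rot: [0.008, 1.0, 0.001, 0.003]
contact_force: [-0.5, 0.5, -0.7]
gripper_width: 0.0851
```

```bash
python3 - <<'E'
from h import *
g=grab('fp'); print(g['pose'],g['s']['joint_positions'])
im=g['wrist']['color'][:,:,::-1]
E
```

```text
(array([ 0.56907721, -0.04025275,  0.33714631]), array([7.64769840e-03, 9.99965246e-01, 9.18625638e-04, 3.18982214e-03])) [-0.25646811  0.35445523  0.36197566  1.56005567 -0.13256292  1.24475221
  1.68216872]
```

View pics/fp_wrist.png

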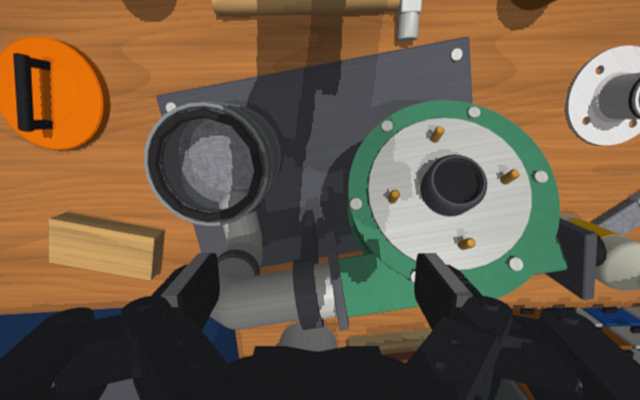

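```bash
python3 - <<'E'
from h import *
c=load('fp')['wrist']
cv2.imwrite('pics/cr6.png',cv2.resize(c['color'][110:280,365:535,::-1],(595,595),interpolation=cv2.INTER_CUBIC))
cv2.imwrite('pics/cr7.png',cv2.resize(c['color'][90:235,135:285,::-1],(600,580),interpolation=cv2.INTER_CUBIC))
E
```

```text
(no output)
```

View pics/cr6.png

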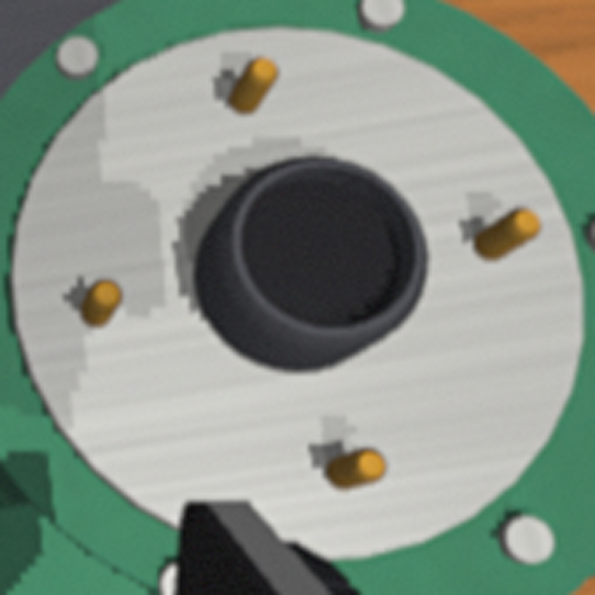

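View pics/cr7.png

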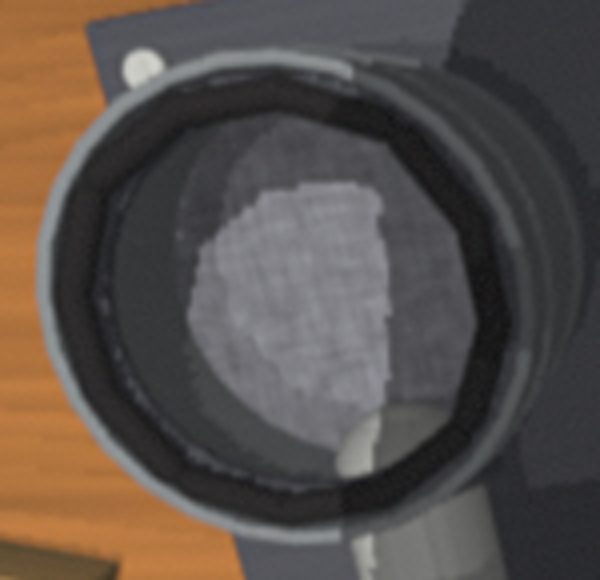

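```bash
python3 - <<'E'
from joint import *
g=load('fp');c=g['wrist'];pose=g['pose']
t=lambda a,b:np.array([a/3.5+365-.36,b/3.5+110-.36])
rp=ringpts(c['color'],t(298,293),60,90)
rp=rp[~((rp[:,1]>245)&(rp[:,0]<472))]
F=dict(c=c,pose=pose,rp=rp,tips=np.array([t(369,466),t(525,224),t(264,72),t(107,295)]),sh=False)
W,T,S=pickle.load(open('views.p','rb'));p0=pickle.load(open('in5.p','rb'))
r=fit([F],p0);print(r[0],r[1],r[2])
F['sh']=True;W['sh']=True
for V in ([F,W],[F,W,T,S]):
    r=fit(V,p0,prior=1);print(r[0].round(4),r[1],r[2])
p=r[0][:5];pickle.dump(p,open('in5.p','wb'))
# pot
q=[(38,290),(50,200),(90,130),(150,85),(220,57),(290,49),(290,543),(240,533),(200,520),(100,440),(60,370)]
q=np.array([(a/4+135-.375,b/4+90-.375) for a,b in q])
P=np.array([onz(c,u,.14,pose) for u in q])
s=least_squares(lambda x:np.linalg.norm(P[:,:2]-x,axis=1)-.065,[.55,-.155]);print('pot',s.x,(s.fun*1e3).round(1))
s=least_squares(lambda x:np.linalg.norm(P[:,:2]-x[:2],axis=1)-x[2],[.55,-.155,.065]);print('pot free r',s.x)
pot=s.x[:2]
# extractor origin using yaw
ps=p[3];M=np.array([[np.cos(ps),-np.sin(ps)],[np.sin(ps),np.cos(ps)]])
O=pot-M@[-.045,-.12];print('O',O,'inlet in ext',M.T@(p[:2]-O))
E
```

```text
[0.56466892 0.07070323 0.20979991 0.16061572 0.49602476] [np.float64(0.6962514134362056), array([[ 0.09,  0.17],
       [ 0.28, -0.09],
       [-0.02, -0.64],
       [-0.24,  0.13]]), array([0., 0.])] [0.00040149 0.00063177 0.00133903 0.00684077 0.01569076]
[ 5.645e-01  7.120e-02  2.097e-01  1.582e-01  5.027e-01 -5.000e-04
  3.000e-04  2.000e-04 -4.000e-04] [np.float64(0.821661338051696), array([[ 0.17,  0.01],
       [ 0.3 , -0.04],
       [ 0.02, -0.55],
       [-0.19, -0.11]]), array([-0.4659469 ,  0.27360503]), np.float64(0.6459457239739695), array([[ 0.21,  0.29],
       [ 0.32, -0.03],
       [-0.4 ,  0.74],
       [-0.35, -0.15]]), array([ 0.17764528, -0.38547105])] [0.00070396 0.00068993 0.00085131 0.00506613 0.01171247]
[ 5.646e-01  7.110e-02  2.097e-01  1.583e-01  5.027e-01 -4.000e-04
  2.000e-04  2.000e-04 -5.000e-04  2.000e-04 -5.000e-04  2.000e-04
  2.000e-04] [np.float64(0.8179888563709351), array([[ 0.17,  0.02],
       [ 0.29, -0.04],
       [ 0.01, -0.55],
       [-0.19, -0.09]]), array([-0.39239726,  0.19049387]), np.float64(0.6526841259575487), array([[ 0.21,  0.29],
       [ 0.31, -0.01],
       [-0.41,  0.77],
       [-0.34, -0.14]]), array([ 0.19077743, -0.49099022]), np.float64(0.594755206793674), array([ 0.18171194, -0.48249694]), np.float64(0.506949153228629), array([0.19291477, 0.1759994 ])] [0.00068237 0.00067591 0.0008552  0.00505751 0.01160748]
pot [ 0.55288794 -0.15106781] [ 0.8  0.6  0.2 -1.1 -1.1 -0.4 -0.8 -0.9 -0.2 -0.2 -0.3]
pot free r [ 0.55280527 -0.15230754  0.06404521]
O [ 0.57832761 -0.0267145 ] inlet in ext [0.00185543 0.09874293]
```

```bash
python3 - <<'E'
from h import *
a=np.radians(165/2)
plan([.50,-.41,.24],[np.cos(a),np.sin(a),0,0],8)
print(R.from_quat([np.cos(a),np.sin(a),0,0]).as_matrix()[:,0])
E
```

```text
0.0078, -0.0464, 0.0120, 0.0005, 0.0009, 0.0306
0.0064, -0.0466, 0.0120, 0.0005, 0.0009, 0.0306
0.0049, -0.0468, 0.0120, 0.0005, 0.0009, 0.0306
0.0035, -0.0469, 0.0121, 0.0005, 0.0009, 0.0306
0.0021, -0.0470, 0.0121, 0.0005, 0.0009, 0.0306
0.0006, -0.0470, 0.0121, 0.0005, 0.0009, 0.0306
-0.0008, -0.0470, 0.0121, 0.0005, 0.0009, 0.0306
-0.0023, -0.0470, 0.0122, 0.0005, 0.0009, 0.0306
[-0.96592583  0.25881905  0.        ]
```

>>> move_arm --steps '[0.008,-0.046,0.012,0.0005,0.001,0.031,0.085,0.006,-0.047,0.012,0.0005,0.001,0.031,0.085,0.005,-0.047,0.012,0.0005,0.001,0.031,0.085,0.0035,-0.047,0.012,0.0005,0.001,0.031,0.085,0.002,-0.047,0.012,0.0005,0.001,0.031,0.085,0.0005,-0.047,0.012,0.0005,0.001,0.031,0.085,-0.001,-0.047,0.012,0.0005,0.001,0.031,0.085,-0.002,-0.047,0.012,0.0005,0.001,0.031,0.085,0,0,0,0,0,0,0.085]'

```text
clock: 6.0
ee_pos: [0.4963, -0.4138, 0.2409]
tcp_rot: [0.136, 0.991, -0.0, -0.0]
contact_force: [0.3, 0.4, -0.1]
gripper_width: 0.0847
```

```bash
python3 - <<'E'
from h import *
g=grab('lid'); print(g['pose'],g['s']['joint_positions'])
E
```

```text
(array([ 0.49633807, -0.4137994 ,  0.24091129]), array([ 1.35597879e-01,  9.90763764e-01, -4.36951433e-04, -4.34320401e-04])) [ 0.35724521  0.56122798  0.45037462  1.5162066  -0.25847069  1.12388395
  2.15836499]
```

View pics/lid_wrist.png

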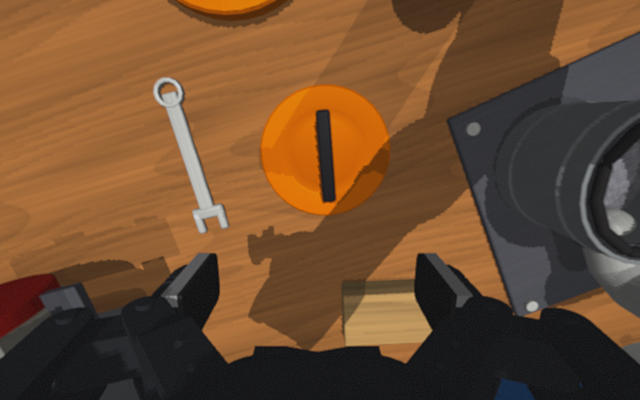

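```bash
python3 - <<'E'
from h import *
g=load('lid');c=g['wrist'];im=c['color'];pose=g['pose']
hsv=cv2.cvtColor(im,cv2.COLOR_RGB2HSV)
dark=((hsv[...,2]<70)).astype(np.uint8);dark[:100]=0;dark[215:]=0;dark[:,:300]=0;dark[:,350:]=0
n,l,st,ce=cv2.connectedComponentsWithStats(dark);k=1+np.argmax(st[1:,4]);print(st[k],ce[k])
pts=np.argwhere(l==k)[:,::-1].astype(np.float32);rect=cv2.minAreaRect(pts);print(rect)
b=cv2.boxPoints(rect);P=np.array([onz(c,u,.06,pose) for u in b]);print(P.round(4),P.mean(0))
for i in range(4): print(np.linalg.norm(P[i]-P[i-1]),np.degrees(np.arctan2(*(P[i]-P[i-1])[1::-1])))
m=ctrl.cut_out('lid_center','wrist');print([(q['conf'],q['box']) for q in m])
q=min(m,key=lambda q:abs((q['box'][0]+q['box'][2])/2-325))
cn,_=cv2.findContours(q['pixels'].astype(np.uint8),cv2.RETR_EXTERNAL,cv2.CHAIN_APPROX_NONE)
cc=max(cn,key=len)[:,0];Q=np.array([onz(c,u,.016,pose)[:2] for u in cc])
(x,y),r=cv2.minEnclosingCircle(Q.astype(np.float32));print(x,y,r,Q.mean(0))
print(np.degrees(np.arctan2(*R.from_quat(pose[1]).as_matrix()[1::-1,0])))
cv2.imwrite('pics/cr8.png',cv2.resize(im[75:225,250:400,::-1],(600,600),interpolation=cv2.INTER_CUBIC))
E
```

```text
[ 317  110   18   92 1134] [325.25044092 155.1984127 ]
((325.1617736816406, 155.60293579101562), (91.26884460449219, 12.808316230773926), 85.60128784179688)
[[ 0.4267 -0.3953  0.06  ]
 [ 0.4291 -0.3834  0.06  ]
 [ 0.5166 -0.3996  0.06  ]
 [ 0.5142 -0.4123  0.06  ]] [ 0.47163523 -0.39766661  0.06      ]
0.08912552072779385 168.9771465203081
0.012101124373879276 78.6902769846371
0.08906294588083118 -10.44995878926704
0.01299149082045554 -100.99445539599071
[(0.93, [258.1, 83.8, 387.1, 213.4]), (0.8, [173.4, 0.3, 284.5, 21.3])]
0.47149524092674255 -0.39737504720687866 0.07266300916671753 [ 0.46984217 -0.3974996 ]
164.41358859074356
```

View pics/cr8.png

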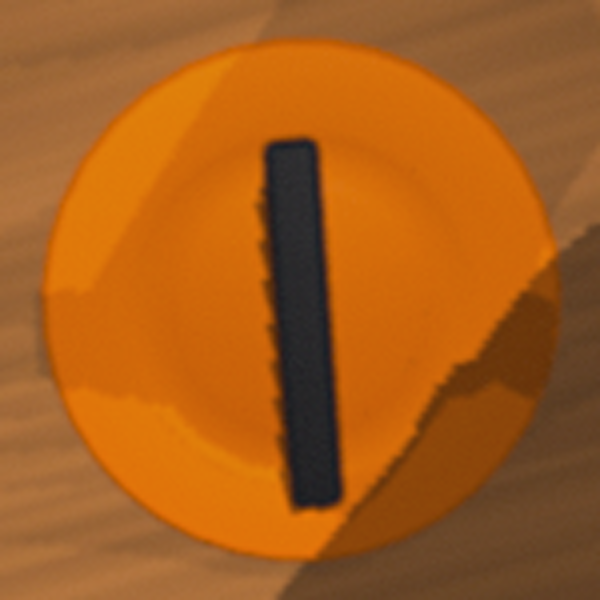

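```bash
python3 - <<'E'
from h import *
a=np.radians(169.2/2)
plan([.4715,-.3975,.033],[np.cos(a),np.sin(a),0,0],6)
E
```

```text
0.0050, 0.0008, 0.0348, 0.0002, 0.0001, -0.0130
0.0050, 0.0009, 0.0348, 0.0002, 0.0001, -0.0130
0.0050, 0.0009, 0.0348, 0.0002, 0.0001, -0.0130
0.0049, 0.0010, 0.0348, 0.0002, 0.0001, -0.0130
0.0049, 0.0011, 0.0348, 0.0002, 0.0001, -0.0130
0.0049, 0.0012, 0.0348, 0.0002, 0.0001, -0.0130
```

>>> move_arm --steps '[0.005,0.001,0.035,0,0,-0.013,0.085,0.005,0.001,0.035,0,0,-0.013,0.085,0.005,0.001,0.035,0,0,-0.013,0.085,0.005,0.001,0.035,0,0,-0.013,0.085,0.005,0.001,0.034,0,0,-0.013,0.085,0.005,0.001,0.034,0,0,-0.013,0.085,0,0,0,0,0,0,0.05]' --grip_force 60

```text
clock: 6.98
ee_pos: [0.4708, -0.3955, 0.0326]
tcp_rot: [0.093, 0.996, 0.002, -0.001]
contact_force: [-0.3, -0.1, 0.5]
gripper_width: 0.0692
```

```bash
python3 - <<'E'
from h import *
g=grab('lid2'); print(g['pose'],g['s']['gripper_width'])
E
```

```text
(array([ 0.47079996, -0.39551525,  0.03259135]), array([ 9.28705898e-02,  9.95676332e-01,  1.65748302e-03, -9.74086786e-04])) 0.06919366505495682
```

View pics/lid2_wrist.png

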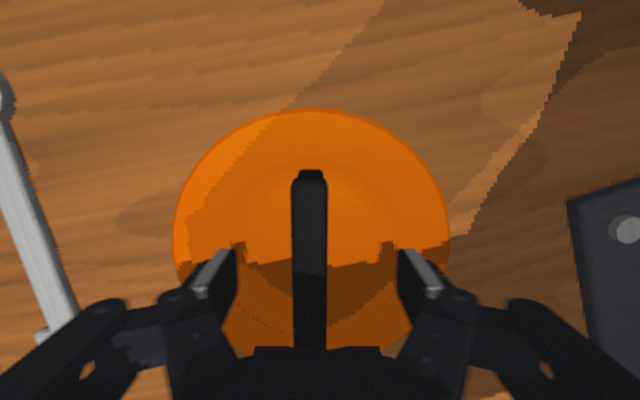

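>>> move_arm --steps '[0,-0.0025,0,0,0,0,0.03,0,0,0,0,0,0,0.0,0,0,0,0,0,0,0.0,0,0,0,0,0,0,0.0]' --grip_force 70

```text
clock: 7.52
ee_pos: [0.4713, -0.4013, 0.0354]
tcp_rot: [0.094, 0.996, -0.0, 0.001]
contact_force: [-0.6, 3.1, 7.9]
gripper_width: 0.0126
```

```bash
python3 - <<'E'
from h import *
s=ctrl.read_state(); print(s['gripper_width'],s['ee_pos'],s['contact_force'],s['clock'])
plan([s['ee_pos'][0],s['ee_pos'][1],.26],s['tcp_rot'],1)
E
```

```text
0.012580625432822299 [ 0.47129445 -0.40126662  0.03540319] [-0.60872714  3.07077967  7.85431411] 7.525
-0.0006, -0.0000, -0.2246, 0.0000, 0.0000, 0.0000
```

>>> move_arm --steps '[0,0,-0.02,0,0,0,0,0,0,-0.05,0,0,0,0,0,0,-0.05,0,0,0,0,0,0,-0.05,0,0,0,0,0,0,-0.05,0,0,0,0,0,0,0,0,0,0,0]'

```text
clock: 8.28
ee_pos: [0.4712, -0.4027, 0.2583]
tcp_rot: [0.094, 0.996, -0.002, 0.003]
contact_force: [0.5, -0.3, -4.7]
gripper_width: 0.0122
```

```bash
python3 - <<'E'
from h import *
g=grab('lid3',('wrist','side')); print(g['pose'],g['s']['gripper_width'],g['s']['contact_force'],g['s']['moment'])
a=np.radians(169.2/2)
plan([.553,-.1525,.255],[np.cos(a),np.sin(a),0,0],6)
E
```

```text
(array([ 0.47124845, -0.40273716,  0.25829796]), array([ 0.0940193 ,  0.99556257, -0.00190884,  0.00345062])) 0.012230228859702097 [ 0.54356418 -0.33554669 -4.69572141] [-0.00553145  0.01180832 -0.0139718 ]
-0.0059, 0.0432, -0.0002, 0.0001, 0.0001, 0.0001
-0.0059, 0.0432, -0.0002, 0.0001, 0.0001, 0.0001
-0.0059, 0.0432, -0.0002, 0.0001, 0.0001, 0.0001
-0.0058, 0.0432, -0.0002, 0.0001, 0.0001, 0.0001
-0.0058, 0.0432, -0.0002, 0.0001, 0.0001, 0.0001
-0.0058, 0.0432, -0.0002, 0.0001, 0.0001, 0.0001
```

View pics/lid3_wrist.png

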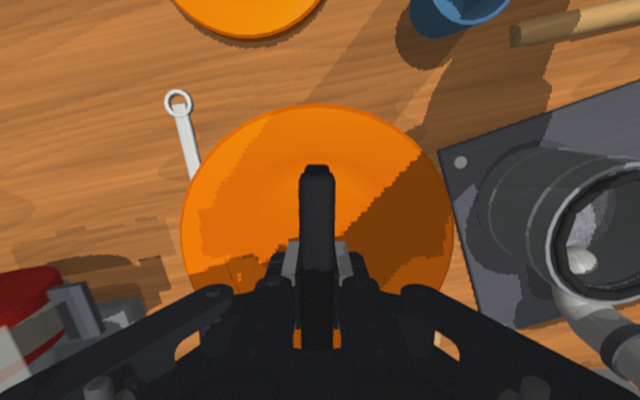

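View pics/lid3_side.png

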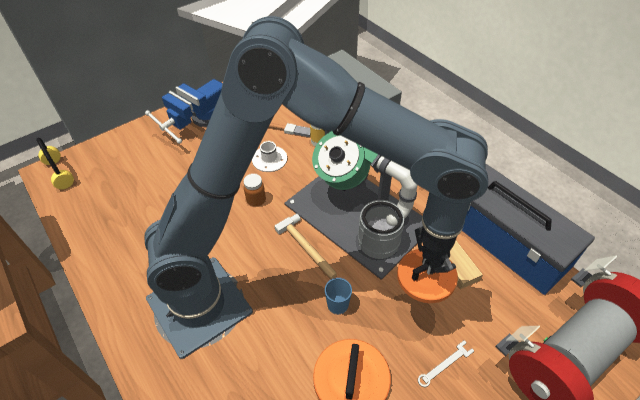

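```bash
python3 - <<'E'
from h import *
for n in ['lid2','lid3']:
    g=load(n);c=g['wrist'];im=c['color'];hsv=cv2.cvtColor(im,cv2.COLOR_RGB2HSV)
    m=((hsv[...,1]>215)&(hsv[...,0]<20)).astype(np.uint8)
    m[:60]=0
    nn,l,st,ce=cv2.connectedComponentsWithStats(m);k=1+np.argmax(st[1:,4]);print(st[k])
    I=(np.array([0,0,0.]),np.array([0,0,0,1.]))
    P=[]
    for col in range(220,420,10):
        r=np.argmax(l[:,col]==k)
        for zt in [.016]: P.append(onz(c,(col,r),zt,I))
    P=np.array(P)
    for rad in (.0725,):
        s=least_squares=__import__('scipy.optimize',fromlist=['x']).least_squares(lambda x:np.linalg.norm(P[:,:2]-x,axis=1)-rad,[0,0]);print(n,s.x,(s.fun*1e3).round(1))
E
```

```text
[  171   107   279   248 42918]
lid2 [-0.00234131 -0.0025539 ] [-0.3  0.1  0.1 -0.3  0.2 -0.3 -0.1  0.1  0.1  0.4  0.1  0.1 -0.   0.1
  0.2 -0.2  0.1  0.  -0.3 -0.1]
[  180   103   274   191 35325]
lid3 [-0.00071548  0.00038533] [-0.1 -0.5  0.1 -0.1  0.1  0.2 -0.1  0.2  0.   0.2  0.1 -0.1  0.5  0.
 -0.1  0.1 -0.2  0.2 -0.4 -0.2]
```

>>> move_arm --steps '[-0.0058,0.0432,0,0,0,0,0,-0.0058,0.0432,0,0,0,0,0,-0.0058,0.0432,0,0,0,0,0,-0.0058,0.0432,0,0,0,0,0,-0.0058,0.0432,0,0,0,0,0,-0.0058,0.0432,0,0,0,0,0,0,0,0.03,0,0,0,0,0,0,0.03,0,0,0,0,0,0,0,0,0,0,0,0,0,0,0,0,0,0]'

```text
clock: 9.62
ee_pos: [0.5528, -0.1533, 0.1941]
tcp_rot: [0.094, 0.996, -0.0, 0.0]
contact_force: [0.2, 0.1, -4.0]
gripper_width: 0.0123
```

```bash
python3 - <<'E'
from h import *
g=grab('pl',('wrist','side')); print(g['pose'],g['s']['gripper_width'],g['s']['contact_force'],g['s']['moment'])
r=R.from_quat(g['pose'][1]).as_matrix();print(r[:,2])
e=np.array([.5525,-.1527,g['pose'][0][2]])-g['pose'][0];print(r.T@e)
cv2.imwrite('pics/pl_c.png',cv2.resize(g['side']['color'][150:290,320:480,::-1],(640,560),interpolation=cv2.INTER_CUBIC))
E
```

```text
(array([ 0.5528201 , -0.15331614,  0.1941467 ]), array([ 9.40548375e-02,  9.95567016e-01, -5.96396074e-05,  1.01518101e-05])) 0.012277969794135035 [ 0.15522407  0.05520054 -4.01629235] [-0.0297178  -0.08410003  0.001464  ]
[ 8.99482740e-06 -1.20660106e-04 -9.99999993e-01]
[ 4.29823814e-04  5.45287959e-04 -7.72222759e-08]
```

View pics/pl_c.png

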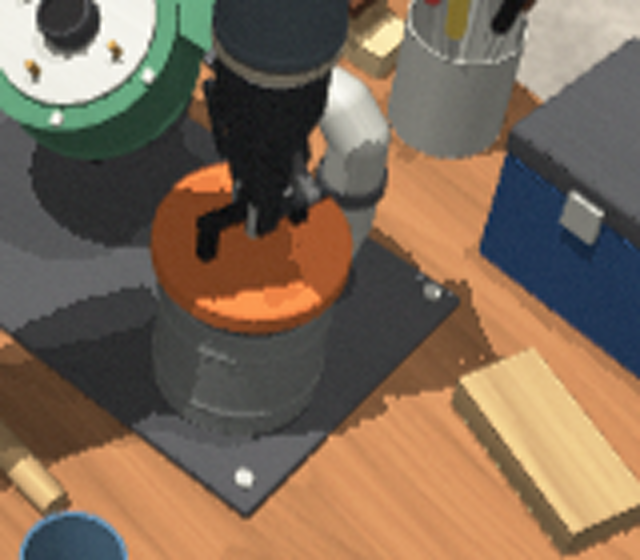

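View pics/pl_wrist.png

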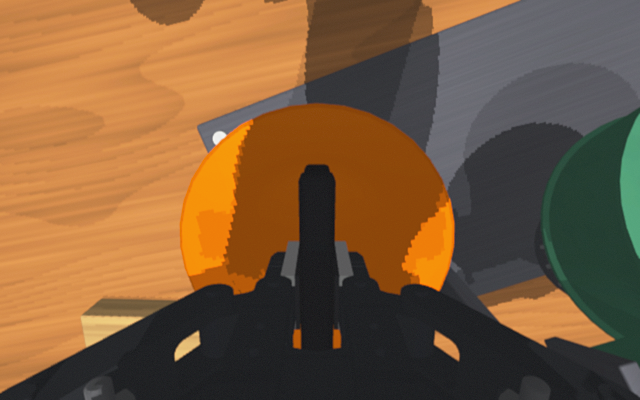

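>>> move_arm --steps '[0,0,0.008,0,0,0,0,0,0,0.008,0,0,0,0,0,0,0.005,0,0,0,0,0,0,0.004,0,0,0,0,0,0,0,0,0,0,0]'

```text
clock: 10.35
ee_pos: [0.5528, -0.153, 0.1687]
tcp_rot: [0.094, 0.996, 0.0, 0.0]
contact_force: [0.3, -0.2, -4.0]
gripper_width: 0.0128
```

>>> move_arm --steps '[0,0,0.002,0,0,0,0,0,0,0.002,0,0,0,0,0,0,0.002,0,0,0,0,0,0,0,0,0,0,0]'

```text
clock: 10.85
ee_pos: [0.5532, -0.1532, 0.1642]
tcp_rot: [0.094, 0.996, 0.0, 0.001]
contact_force: [-2.8, 1.2, 6.7]
gripper_width: 0.0126
```

>>> move_arm --steps '[0,0,0.002,0,0,0,0,0,0,0.002,0,0,0,0,0,0,0.001,0,0,0,0,0,0,0,0,0,0,0]'

```text
clock: 11.35
ee_pos: [0.5532, -0.1532, 0.1613]
tcp_rot: [0.094, 0.996, 0.001, 0.002]
contact_force: [-11.1, 4.7, 31.1]
gripper_width: 0.013
```

>>> move_arm --steps '[0,0,0.0015,0,0,0,0,0,0,0,0,0,0,0]'

```text
clock: 11.6
ee_pos: [0.5532, -0.1532, 0.1612]
tcp_rot: [0.094, 0.996, 0.001, 0.002]
contact_force: [-15.5, 7.1, 47.3]
gripper_width: 0.0124
```

>>> move_arm --steps '[0,0,-0.0035,0,0,0,0,0,0,0,0,0,0,0.03,0,0,0,0,0,0,0.06,0,0,0,0,0,0,0.085,0,0,-0.03,0,0,0,0.085,0,0,-0.05,0,0,0,0.085,0,0,-0.05,0,0,0,0.085,0,0,0,0,0,0,0.085]'

```text
clock: 12.6
ee_pos: [0.5546, -0.154, 0.2936]
tcp_rot: [0.094, 0.996, -0.0, 0.004]
contact_force: [0.3, -1.4, -0.8]
gripper_width: 0.0853
```

```bash
python3 - <<'E'
from h import *
g=grab('pd',('wrist','side')); print(g['pose'],g['s']['gripper_width'],g['s']['contact_force'])
c=g['side']
im=cv2.resize(c['color'][170:270,330:440,::-1],(660,600),interpolation=cv2.INTER_CUBIC)
for i,(r,z) in enumerate([(.0725,.144),(.0725,.126)]):
  for a in np.linspace(0,6.283,90):
    u=proj(c,np.array([.553+r*np.cos(a),-.153+r*np.sin(a),z]))[0]
    u=(u-[330,170]+.5)*6;cv2.circle(im,tuple(u.astype(int)),1,((255,0,0),(0,0,255))[i],-1)
cv2.imwrite('pics/pd_c.png',im)
E
```

```text
(array([ 0.55456613, -0.15400559,  0.29361881]), array([ 9.39733550e-02,  9.95567754e-01, -3.54307084e-04,  3.70549946e-03])) 0.08533168236358436 [ 0.27982928 -1.35870327 -0.81790085]
```

View pics/pd_c.png

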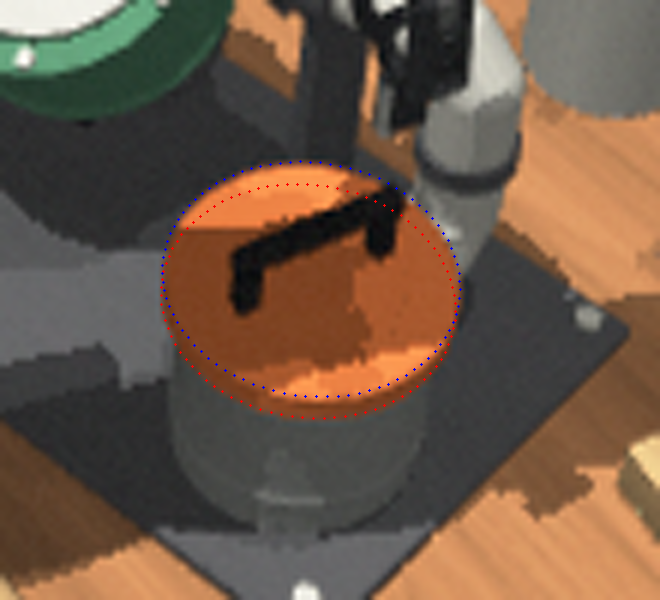

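View pics/pd_wrist.png

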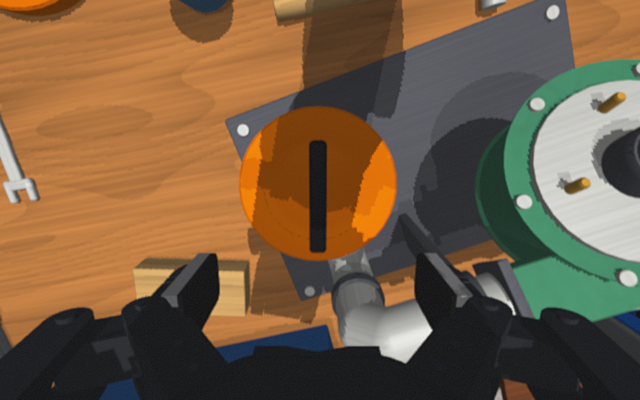

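```bash
python3 - <<'E'
from h import *
a=np.radians(175.8/2)
q=[np.cos(a),np.sin(a),0,0]
s=dict(ctrl.read_state());s['ee_pos']=s['ee_pos']+[0,0,.03]
r=plan([.489,.3755,.19],q,12,s)
E
```

```text
0.0135, 0.0423, 0.0108, 0.0000, 0.0001, -0.0095
0.0131, 0.0424, 0.0108, 0.0000, 0.0001, -0.0095
0.0126, 0.0425, 0.0108, 0.0000, 0.0001, -0.0095
0.0122, 0.0426, 0.0108, 0.0000, 0.0001, -0.0095
0.0118, 0.0428, 0.0108, 0.0000, 0.0001, -0.0095
0.0114, 0.0429, 0.0108, 0.0000, 0.0001, -0.0095
0.0110, 0.0430, 0.0108, 0.0000, 0.0001, -0.0095
0.0106, 0.0431, 0.0108, 0.0000, 0.0001, -0.0095
0.0102, 0.0432, 0.0108, 0.0000, 0.0001, -0.0095
0.0098, 0.0433, 0.0108, 0.0000, 0.0001, -0.0095
0.0094, 0.0434, 0.0108, 0.0000, 0.0001, -0.0095
0.0089, 0.0434, 0.0108, 0.0000, 0.0001, -0.0095
```

>>> move_arm --steps '[0.0135,0.0423,-0.02,0,0,-0.0095,0.085,0.013,0.0424,-0.01,0,0,-0.0095,0.085,0.0126,0.0425,0,0,0,-0.0095,0.085,0.0122,0.0426,0,0,0,-0.0095,0.085,0.0118,0.0428,0,0,0,-0.0095,0.085,0.0114,0.0429,0,0,0,-0.0095,0.085,0.011,0.043,0,0,0,-0.0095,0.085,0.0106,0.0431,0.027,0,0,-0.0095,0.085,0.0102,0.0432,0.027,0,0,-0.0095,0.085,0.0098,0.0433,0.027,0,0,-0.0095,0.085,0.0094,0.0434,0.027,0,0,-0.0095,0.085,0.009,0.0434,0.027,0,0,-0.0095,0.085,0,0,0,0,0,0,0.085]'

```text
clock: 14.32
ee_pos: [0.4855, 0.3787, 0.1803]
tcp_rot: [0.034, 0.999, -0.002, -0.003]
contact_force: [0.1, -1.0, -0.1]
gripper_width: 0.0849
```

```bash
python3 - <<'E'
from h import *
g=grab('f2'); print(g['pose'],g['s']['joint_positions'])
cv2.imwrite('pics/cr9.png',cv2.resize(g['wrist']['color'][80:240,235:395,::-1],(600,600),interpolation=cv2.INTER_CUBIC))
E
```

```text
(array([0.48546664, 0.37870227, 0.18027185]), array([ 0.03386433,  0.99942114, -0.00161205, -0.0028276 ])) [-0.90015722  0.55062549  0.26015411  1.67037677 -0.16789499  0.94890193
  0.92525956]
```

View pics/f2_wrist.png

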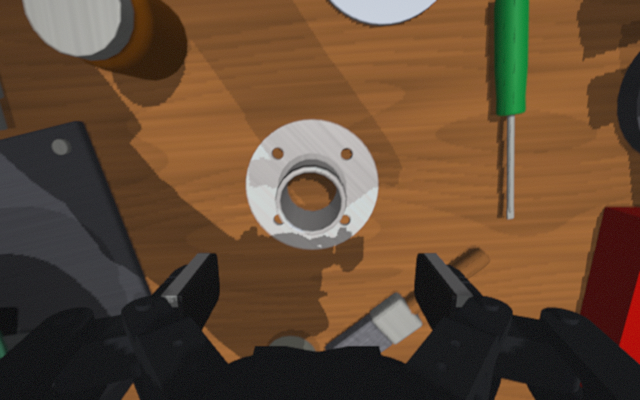

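```bash
python3 - <<'E'
from fitfl import *
g=load('f2');c=g['wrist'];pose=g['pose'];im=c['color']
hsv=cv2.cvtColor(im,cv2.COLOR_RGB2HSV)
m=((hsv[...,1]<60)&(hsv[...,2]>90)).astype(np.uint8);m[:105]=0;m[260:]=0;m[:,:235]=0;m[:,390:]=0
cn,hi=cv2.findContours(m,cv2.RETR_CCOMP,cv2.CHAIN_APPROX_NONE)
H=[]
for q,h in zip(cn,hi[0]):
    if 50<cv2.contourArea(q)<250 and h[3]>=0: M=cv2.moments(q);print(cv2.contourArea(q),M['m10']/M['m00'],M['m01']/M['m00']);H.append((M['m10']/M['m00'],M['m01']/M['m00']))
o=max((q for q in cn),key=cv2.contourArea)[:,0]
# fit: params x,y,yaw ; outline r=.065 z=.006/0 (use z=.003), upper holes
o=o[o[:,1]<225].astype(float)
up=[h for h in H if h[1]<175]
def res(x):
    P=np.array([onz(c,u,.004,pose)[:2] for u in o]);e=(np.linalg.norm(P-x[:2],axis=1)-.065)*.1
    e2=[]
    for u in up:
        p=onz(c,u,.005,pose)[:2]
        k=[x[:2]+.047*np.array([np.cos(x[2]+i*np.pi/2),np.sin(x[2]+i*np.pi/2)]) for i in range(4)]
        k=min(k,key=lambda v:np.linalg.norm(v-p));e2+=list(p-k)
    return np.r_[e,e2]*1e3
s=least_squares(res,[.484,.3755,np.radians(40.8)]);print(s.x[:2],np.degrees(s.x[2]),s.fun[-4:],np.abs(s.fun[:-4]).max()*10)
r=R.from_quat(pose[1]).as_matrix();yaw=np.degrees(np.arctan2(r[1,0],r[0,0]));print('tool yaw',yaw)
y=s.x[2]+np.radians(135)
a=y/2;tq=[np.cos(a),np.sin(a),0,0];print(np.degrees(y))
plan([*s.x[:2],.023],tq,5)
E
```

```text
84.0 344.5952380952381 219.3472222222222
61.0 277.4699453551912 219.26502732240436
168.0 310.0297619047619 167.95238095238096
110.0 345.97727272727275 153.5681818181818
111.5 277.2989536621823 153.07473841554557
[0.48920115 0.38046396] 40.53251171157026 [-4.19951249 -6.90291223 -3.88638286 -6.42701499] 239.14433632617192
tool yaw 176.11812908792933
175.53251171157027
-0.0004, 0.0010, 0.0318, -0.0007, -0.0006, 0.0014
-0.0004, 0.0010, 0.0318, -0.0007, -0.0006, 0.0014
-0.0004, 0.0009, 0.0318, -0.0007, -0.0006, 0.0014
-0.0004, 0.0009, 0.0318, -0.0007, -0.0006, 0.0014
-0.0003, 0.0009, 0.0318, -0.0007, -0.0006, 0.0014
```

```bash
python3 - <<'E'
from fitfl import *
g=load('f2');c=g['wrist'];pose=g['pose']
H=[(345.98,153.57),(344.6,219.35),(277.47,219.27),(277.3,153.07)]
P=np.array([onz(c,h,.005,pose)[:2] for h in H]);print(P.round(4),P.mean(0))
u=P[0]-P[3];n=np.array([-u[1],u[0]])/np.linalg.norm(u)
print('width',np.linalg.norm(u),'edge yaw',np.degrees(np.arctan2(u[1],u[0])))
mid=(P[0]+P[3])/2
for sg in (1,-1): print('center from upper',mid+sg*n*.047/np.sqrt(2))
print('depth',np.linalg.norm((P[1]+P[2])/2-mid))
E
```

```text
[[0.4545 0.4093]
 [0.5204 0.405 ]
 [0.5158 0.3372]
 [0.4496 0.3435]] [0.48507136 0.37373991]
width 0.06597132843536843 edge yaw 85.76602633688478
center from upper [0.41888058 0.37884335]
center from upper [0.48516722 0.37393604]
depth 0.06630705474433755
```

```bash
python3 - <<'E'
from h import *
a=np.radians(175.8/2);plan([.4847,.3746,.023],[np.cos(a),np.sin(a),0,0],5)
E
```

```text
0.0004, -0.0002, 0.0318, -0.0007, -0.0006, 0.0005
0.0004, -0.0003, 0.0318, -0.0007, -0.0006, 0.0005
0.0004, -0.0003, 0.0318, -0.0007, -0.0006, 0.0005
0.0004, -0.0003, 0.0318, -0.0007, -0.0006, 0.0005
0.0005, -0.0003, 0.0318, -0.0007, -0.0006, 0.0005
```

>>> move_arm --steps '[0.0004,-0.0003,0.032,-0.0007,-0.0006,0.0005,0.085,0.0004,-0.0003,0.032,-0.0007,-0.0006,0.0005,0.085,0.0004,-0.0003,0.032,-0.0007,-0.0006,0.0005,0.085,0.0004,-0.0003,0.032,-0.0007,-0.0006,0.0005,0.085,0.0004,-0.0003,0.03,-0.0007,-0.0006,0.0005,0.085,0,0,0,0,0,0,0.085]'

```text
clock: 15.12
ee_pos: [0.4867, 0.3719, 0.0252]
tcp_rot: [0.039, 0.999, -0.0, 0.0]
contact_force: [-0.6, -0.1, 0.4]
gripper_width: 0.0851
```

```bash
python3 - <<'E'
from h import *
g=grab('f3'); print(g['pose'],g['s']['contact_force'])
a=np.radians(175.8/2);plan([.4847,.3746,.023],[np.cos(a),np.sin(a),0,0],1)
E
```

```text
(array([0.48671208, 0.37188691, 0.02523684]), array([ 3.90488794e-02,  9.99237190e-01, -1.03742545e-04,  4.61386587e-04])) [-0.55567278 -0.13469933  0.3760637 ]
0.0030, 0.0016, 0.0037, 0.0016, 0.0027, -0.0047
```

View pics/f3_wrist.png

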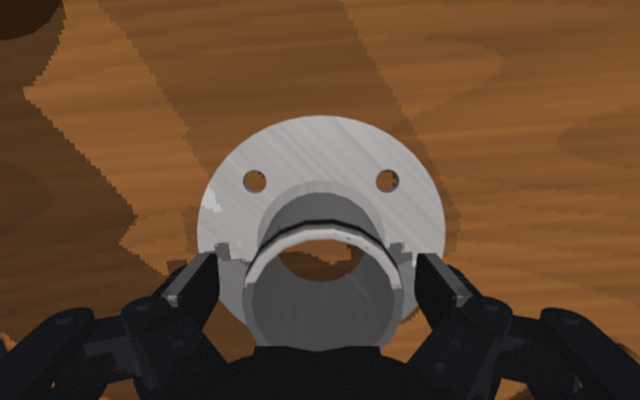

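```bash
cat > toolfl.py <<'E'
from h import *
def flange_in_tool(c,hL,hR,zt):
    I=(np.zeros(3),np.array([0,0,0,1.]))
    a=onz(c,hL,zt,I);b=onz(c,hR,zt,I);u=b-a;w=np.linalg.norm(u)
    ang=np.degrees(np.arctan2(-u[0],u[1]));m=(a+b)/2
    return a,b,w,ang,m
def holesof(c,row0,row1,colr):
    hsv=cv2.cvtColor(c['color'],cv2.COLOR_RGB2HSV)
    m=(((hsv[...,1]<60)&(hsv[...,2]>90))).astype(np.uint8)
    cn,hi=cv2.findContours(m,cv2.RETR_CCOMP,cv2.CHAIN_APPROX_NONE)
    out=[]
    for q,h in zip(cn,hi[0]):
        M=cv2.moments(q)
        if h[3]>=0 and M['m00']>100 and M['m00']<700:
            u=(M['m10']/M['m00'],M['m01']/M['m00'])
            if row0<u[1]<row1: out.append((u,M['m00']))
    return out
E
python3 - <<'E'
from toolfl import *
g=load('f3');c=g['wrist'];H=holesof(c,150,210,None);print(H)
hs=sorted([h[0] for h in H])
for zt in (.0195,.0215):
    a,b,w,ang,m=flange_in_tool(c,hs[0],hs[-1],zt);print(w,ang,m,'center x',m[0]-.0332)
E
```

```text
[((386.8275725069527, 180.41279300754866), 419.5), ((254.58145363408522, 180.49039264828735), 399.0)]
0.06588304570902274 -0.07074585496335228 [0.0355027  0.00265887 0.0195    ] center x 0.0023026981265020646
0.06670246151094315 -0.0707458549633459 [0.03512181 0.00268685 0.0215    ] center x 0.0019218067267393613
```

>>> move_arm --steps '[0.0022,0.0026,0.002,0,0,0,0.08,0,0,0,0,0,0,0.05,0,0,0,0,0,0,0.04,0,0,0,0,0,0,0.04,0,0,0,0,0,0,0.04]' --grip_force 80

```text
clock: 15.8
ee_pos: [0.4858, 0.377, 0.0266]
tcp_rot: [0.038, 0.999, 0.002, 0.002]
contact_force: [-2.7, -2.7, 10.6]
gripper_width: 0.0566
```

```bash
python3 - <<'E'
from toolfl import *
g=grab('f4');print(g['pose'],g['s']['contact_force'],g['s']['gripper_width']);c=g['wrist'];H=holesof(c,120,240,None);print(H)
hs=sorted([h[0] for h in H])
a,b,w,ang,m=flange_in_tool(c,hs[0],hs[-1],.019);print(w,ang,m,'center x',m[0]-.0332)
E
```

```text
(array([0.48578273, 0.37701028, 0.02658976]), array([0.03809262, 0.99926953, 0.00195181, 0.00235675])) [-2.68900378 -2.73223807 10.58121209] 0.05663004482746329
[((381.6612836438923, 182.28985507246375), 402.5), ((250.88255175327416, 181.57710181664552), 394.5)]
0.06502660050261433 0.2813790594122275 [0.03485227 0.00045788 0.019     ] center x 0.0016522696952107965
```

View pics/f4_wrist.png

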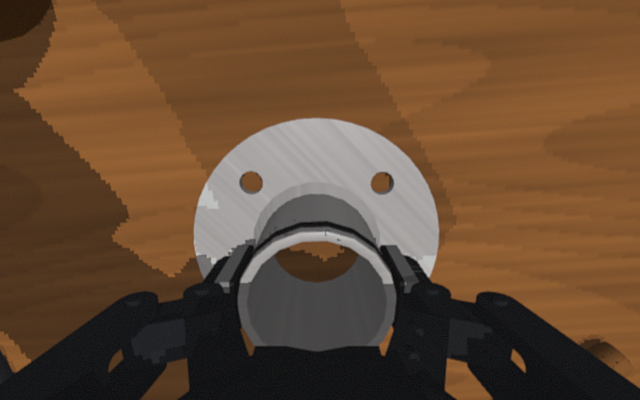

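>>> move_arm --steps '[0,0,-0.02,0,0,0,0.04,0,0,-0.04,0,0,0,0.04,0,0,-0.05,0,0,0,0.04,0,0,-0.05,0,0,0,0.04,0,0,0,0,0,0,0.04]'

```text
clock: 16.48
ee_pos: [0.4866, 0.3777, 0.1893]
tcp_rot: [0.038, 0.999, 0.004, 0.005]
contact_force: [0.4, 0.3, -4.8]
gripper_width: 0.0564
```

```bash
python3 - <<'E'
from toolfl import *
from joint import build
g=grab('f5');print(g['pose'],g['s']['contact_force'],g['s']['moment'],g['s']['gripper_width']);c=g['wrist'];H=holesof(c,120,240,None);print(H)
hs=sorted([h[0] for h in H])
for z in (.019,.0217):
    a,b,w,ang,m=flange_in_tool(c,hs[0],hs[-1],z);print(w,ang,m,'center x',m[0]-.0332)
p=pickle.load(open('in5.p','rb'));Rm,o=build(p);print(Rm,o)
q=toolrot(Rm,135)
plan(o+Rm[:,2]*(.0266+.10),q,10)
E
```

```text
(array([0.48656437, 0.37774763, 0.18925402]), array([0.0382351 , 0.99924901, 0.00427331, 0.00460839])) [ 0.36939438  0.28910843 -4.76789949] [ 0.01885587 -0.01542208  0.01342012] 0.0564294258676691
[((381.79024390243904, 182.34146341463415), 410.0), ((251.25711782742005, 181.21638195356985), 380.5)]
0.06489901566839029 0.4662285835532516 [0.03493648 0.00058203 0.019     ] center x 0.0017364846120212704
0.06599207631304257 0.4662285835532477 [0.03441099 0.00058512 0.0217    ] center x 0.0012109879846825683
[[ 0.86531332 -0.15762591 -0.47580136]
 [ 0.13812248  0.9874989  -0.07594805]
 [ 0.4818247   0.          0.87626763]] [0.5645954  0.07108649 0.20969103]
-0.0044, -0.0312, -0.0136, -0.0241, -0.0440, 0.0538
-0.0067, -0.0306, -0.0141, -0.0241, -0.0440, 0.0538
-0.0089, -0.0298, -0.0145, -0.0241, -0.0440, 0.0538
-0.0111, -0.0290, -0.0147, -0.0241, -0.0440, 0.0538
-0.0133, -0.0279, -0.0149, -0.0241, -0.0440, 0.0538
-0.0155, -0.0268, -0.0149, -0.0241, -0.0440, 0.0538
-0.0175, -0.0256, -0.0148, -0.0241, -0.0440, 0.0538
-0.0195, -0.0242, -0.0146, -0.0241, -0.0440, 0.0538
-0.0214, -0.0228, -0.0143, -0.0241, -0.0440, 0.0538
-0.0232, -0.0212, -0.0138, -0.0241, -0.0440, 0.0538
```

View pics/f5_wrist.png

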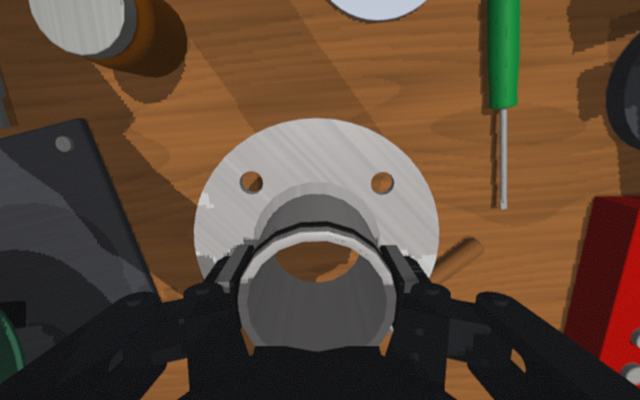

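```bash
python3 - <<'E'
from toolfl import *
from joint import build
p=pickle.load(open('in5.p','rb'));Rm,o=build(p)
q=(R.from_quat(toolrot(Rm,135))*R.from_rotvec([0,0,-np.radians(.45)])).as_quat()
tr=R.from_quat(q)
tgt=o+Rm[:,2]*(.0266+.10)-tr.apply([.0012,.0005,0]);print(tgt)
s=dict(ctrl.read_state());s['ee_pos']=s['ee_pos']+[0,0,.11]
plan(tgt,q,9,s)
E
```

```text
[0.50498427 0.06035796 0.32086955]
-0.0049, -0.0349, -0.0029, -0.0266, -0.0490, 0.0590
-0.0071, -0.0345, -0.0035, -0.0266, -0.0490, 0.0590
-0.0093, -0.0339, -0.0040, -0.0266, -0.0490, 0.0590
-0.0115, -0.0332, -0.0044, -0.0266, -0.0490, 0.0590
-0.0136, -0.0323, -0.0047, -0.0266, -0.0490, 0.0590
-0.0157, -0.0313, -0.0048, -0.0266, -0.0490, 0.0590
-0.0178, -0.0302, -0.0048, -0.0266, -0.0490, 0.0590
-0.0198, -0.0290, -0.0046, -0.0266, -0.0490, 0.0590
-0.0217, -0.0276, -0.0044, -0.0266, -0.0490, 0.0590
```

>>> move_arm --steps '[0,0,-0.055,0,0,0,0.04,0,0,-0.055,0,0,0,0.04,-0.005,-0.035,-0.003,-0.0266,-0.049,0.059,0.04,-0.007,-0.0345,-0.0035,-0.0266,-0.049,0.059,0.04,-0.0093,-0.034,-0.004,-0.0266,-0.049,0.059,0.04,-0.0115,-0.033,-0.0044,-0.0266,-0.049,0.059,0.04,-0.0136,-0.0323,-0.0047,-0.0266,-0.049,0.059,0.04,-0.0157,-0.0313,-0.0048,-0.0266,-0.049,0.059,0.04,-0.0178,-0.03,-0.0048,-0.0266,-0.049,0.059,0.04,-0.0198,-0.029,-0.0046,-0.0266,-0.049,0.059,0.04,-0.0217,-0.0276,-0.0044,-0.0266,-0.049,0.059,0.04,0,0,0,0,0,0,0.04]'

```text
clock: 18.02
ee_pos: [0.5018, 0.0567, 0.3179]
tcp_rot: [0.297, 0.923, 0.109, 0.22]
contact_force: [0.1, 1.3, -4.2]
gripper_width: 0.0563
```

```bash
python3 - <<'E'
from toolfl import *
from joint import build
g=grab('m1',('wrist','side'));print(g['pose'],g['s']['contact_force'],g['s']['joint_positions'])
c=g['wrist'];H=holesof(c,120,240,None);print(H)
hs=sorted([h[0] for h in H if 230<h[0][0]<400])
if len(hs)>1: print(flange_in_tool(c,hs[0],hs[-1],.0217))
p=pickle.load(open('in5.p','rb'));Rm,o=build(p)
tr=R.from_quat(g['pose'][1]);q=(R.from_quat(toolrot(Rm,135))*R.from_rotvec([0,0,-np.radians(.45)])).as_quat()
print('flange pt in inlet',Rm.T@(g['pose'][0]+tr.apply([.0012,.0005,.0266])-o),'rot err',np.degrees((tr.inv()*R.from_quat(q)).as_rotvec()))
tgt=o+Rm[:,2]*(.0266+.03)-R.from_quat(q).apply([.0012,.0005,0])
plan(tgt,q,4)
E
```

```text
(array([0.50184176, 0.05674263, 0.31790285]), array([0.29732783, 0.92267139, 0.1094577 , 0.21975595])) [ 0.0953886   1.33026862 -4.17616338] [-0.8039035  -0.00530783  0.57383914  2.16743674  0.0867644   0.48535779
  0.6514031 ]
[((531.1156677181914, 189.58359621451103), 158.5), ((541.7081891580161, 145.28489042675892), 144.5), ((297.03409090909093, 212.76641414141412), 132.0), ((250.5575, 181.7025), 400.0), ((615.5, 130.32702702702701), 185.0)]
(array([ 0.0348739 , -0.03382881,  0.0217    ]), array([ 0.01846161, -0.01051036,  0.0217    ]), np.float64(0.028515147693296265), np.float64(35.13914380376984), array([ 0.02666775, -0.02216958,  0.0217    ]))
flange pt in inlet [-0.0048214  -0.0031733   0.09916977] rot err [-0.42175831 -0.12008042 -0.18650832]
-0.0005, 0.0006, 0.0173, -0.0013, -0.0006, 0.0002
-0.0004, 0.0006, 0.0173, -0.0013, -0.0006, 0.0002
-0.0004, 0.0006, 0.0173, -0.0013, -0.0006, 0.0002
-0.0004, 0.0006, 0.0173, -0.0013, -0.0006, 0.0002
```

View pics/m1_wrist.png

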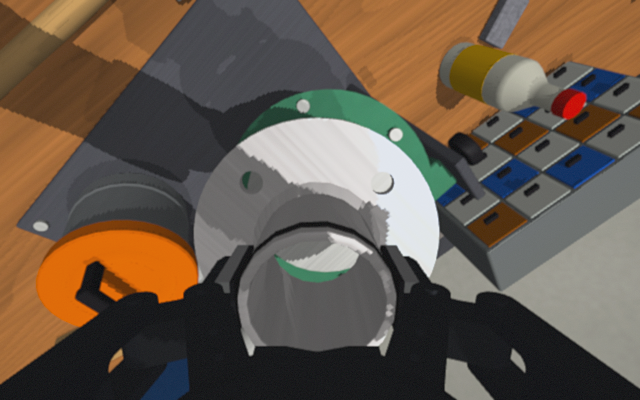

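View pics/m1_side.png

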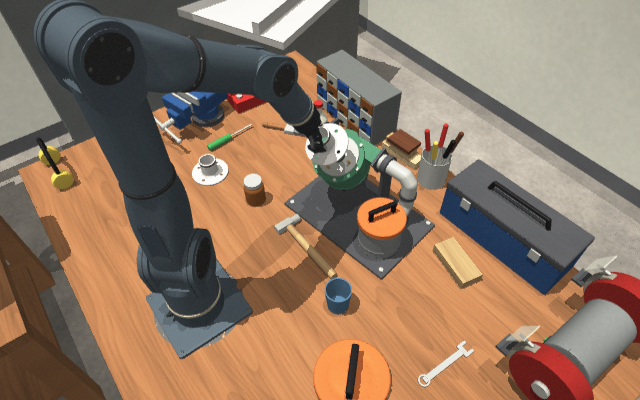

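>>> move_arm --steps '[-0.0005,0.0006,0.014,-0.0018,-0.0006,-0.0008,0.04,-0.0004,0.0006,0.014,-0.0018,-0.0006,-0.0008,0.04,-0.0004,0.0006,0.014,-0.0018,-0.0005,-0.0008,0.04,-0.0004,0.0006,0.014,-0.0018,-0.0005,-0.0008,0.04,0,0,0,0,0,0,0.04,0,0,0,0,0,0,0.04]'

```text
clock: 18.88
ee_pos: [0.5331, 0.0651, 0.2722]
tcp_rot: [0.293, 0.923, 0.113, 0.223]
contact_force: [0.4, -0.4, -3.7]
gripper_width: 0.0566
```

```bash
cat > mate.py <<'E'
from toolfl import *
from joint import build
p=pickle.load(open('in5.p','rb'));Rm,o=build(p);OFF=np.array([.0012,.0005,.0266])
q=(R.from_quat(toolrot(Rm,135))*R.from_rotvec([0,0,-np.radians(.45)])).as_quat()
def rep(s,d=None):
    tr=R.from_quat(s['tcp_rot']);e=Rm.T@(s['ee_pos']+tr.apply(OFF)-o)
    print('in inlet mm',(e*1e3).round(2),'rot err tool deg',np.degrees((tr.inv()*R.from_quat(q)).as_rotvec()).round(2),'force tool',tr.inv().apply(s['contact_force']).round(1),'F inlet',(Rm.T@s['contact_force']).round(1),s['clock'],s['gripper_width'])
    t=tr.inv().apply(Rm@np.array([-e[0],-e[1],0]));print('tool shift to centre mm',(t*1e3).round(2))
E
python3 - <<'E'
from mate import *
g=grab('m2',('wrist','side','top'));rep(g['s'])
c=g['side'];u=proj(c,o)[0].astype(int)
cv2.imwrite('pics/m2_c.png',cv2.resize(c['color'][u[1]-60:u[1]+40,u[0]-60:u[0]+50,::-1],(660,600),interpolation=cv2.INTER_CUBIC))
E
```

```text
in inlet mm [ 1.63  0.32 43.63] rot err tool deg [0.19 0.05 0.24] force tool [ 0.7 -1.4  3.3] F inlet [-1.5 -0.5 -3.4] 18.875 0.05663922552704995
tool shift to centre mm [ 0.94 -1.36 -0.01]
```

View pics/m2_c.png

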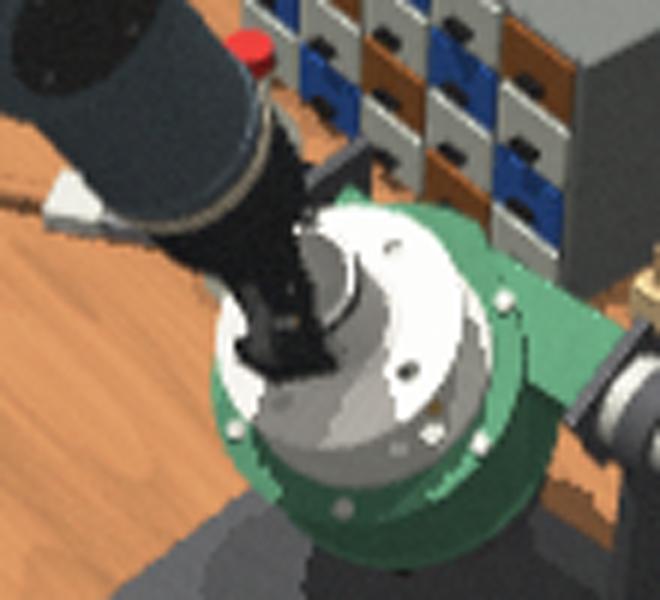

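View pics/m2_wrist.png

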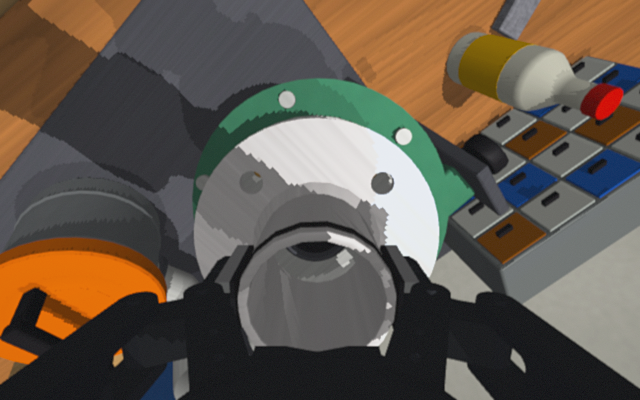

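>>> move_arm --steps '[0.0005,-0.0007,0.005,0.0015,0.0005,0.002,0.04,0.0004,-0.0007,0.005,0.0015,0.0005,0.002,0.04,0,0,0.005,0,0,0,0.04,0,0,0,0,0,0,0.04]'

```text
clock: 19.52
ee_pos: [0.5392, 0.0652, 0.258]
tcp_rot: [0.295, 0.922, 0.112, 0.222]
contact_force: [0.2, 0.9, -4.8]
gripper_width: 0.0565
```

```bash
python3 - <<'E'
from mate import *
g=grab('m3');rep(g['s'])
cv2.imwrite('pics/m3_c.png',cv2.resize(g['wrist']['color'][110:350,190:450,::-1],(780,720)[:2],interpolation=cv2.INTER_CUBIC)[:600])
E
```

```text
in inlet mm [-0.03 -0.57 28.29] rot err tool deg [ 0.01  0.01 -0.03] force tool [ 2.1 -0.8  4.3] F inlet [-2.   0.9 -4.3] 19.525 0.05648245216465427
tool shift to centre mm [0.38 0.43 0.  ]
```

View pics/m3_c.png

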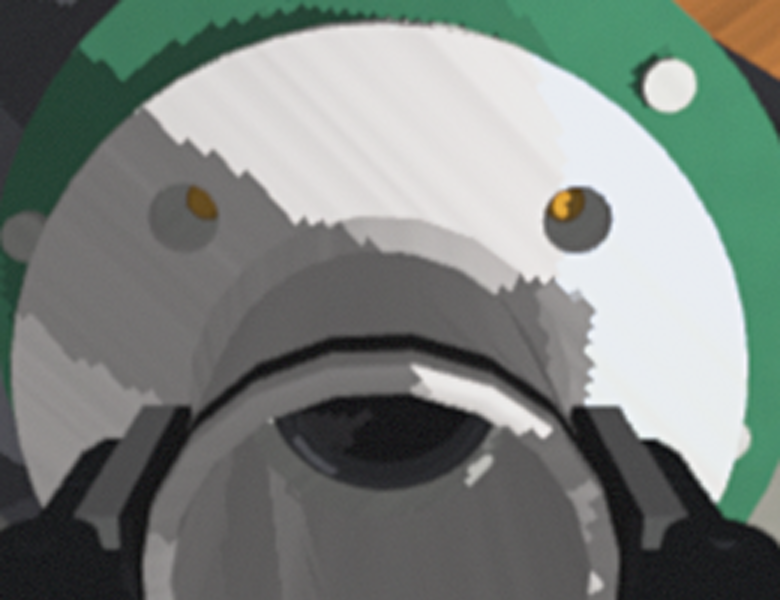

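```bash
python3 - <<'E'
from mate import *
g=load('m3');c=g['wrist'];I=(np.zeros(3),np.array([0,0,0,1.]))
s=g['s'];tr=R.from_quat(s['tcp_rot'])
f=lambda u:(np.array(u)+.5)*3-.5-[190*3,110*3]
a=np.radians(.45)
cr=c['color'][110:350,190:450,::-1];im=cv2.resize(cr,None,fx=3,fy=3,interpolation=cv2.INTER_CUBIC)
for sy in (-1,1):
    h=OFF[:2]+R.from_rotvec([0,0,a]).apply([.0332,sy*.0332,0])[:2]
    print('hole top pred',f(proj(c,[*h,.0207],I)[0]),'aligned tip pred',f(proj(c,[*h,.0266+.0103],I)[0]),'1mm x,y px',(f(proj(c,[*(h+[.001,0]),.0369],I)[0])-f(proj(c,[*h,.0369],I)[0])).round(2),(f(proj(c,[*(h+[0,.001]),.0369],I)[0])-f(proj(c,[*h,.0369],I)[0])).round(2))
# studs as predicted by inlet est
for k,P in enumerate(holes:=__import__('fitfl').holes(.047,.018)):
    w=Rm@P+o;print(k,f(proj(c,w,g['pose'])[0]))
big=cv2.resize(c['color'][160:205,230:405,::-1],None,fx=4.5,fy=4.5,interpolation=cv2.INTER_CUBIC);cv2.imwrite('pics/m3_z.png',big)
E
```

```text
hole top pred [189.87679488 218.50838064] aligned tip pred [206.31453977 201.51382217] 1mm x,y px [-0.25 -5.38] [5.43 0.  ]
hole top pred [584.63003418 221.59403902] aligned tip pred [566.930118   204.35020789] 1mm x,y px [ 0.27 -5.37] [5.43 0.  ]
0 [550.66010893 527.82796002]
1 [569.44994861 202.01129103]
2 [208.20737715 199.39307053]
3 [220.63256452 525.75338407]
```

View pics/m3_z.png

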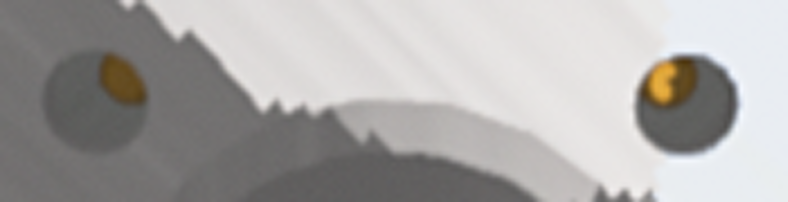

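>>> move_arm --steps '[-0.0002,0.0011,0.002,0,0,0,0.04,0,0,0.003,0,0,0,0.04,0,0,0.003,0,0,0,0.04,0,0,0,0,0,0,0.04]'

```text
clock: 20.08
ee_pos: [0.5436, 0.0667, 0.2517]
tcp_rot: [0.295, 0.922, 0.112, 0.222]
contact_force: [0.9, 0.3, -3.6]
gripper_width: 0.0567
```

```bash
cat > look.py <<'E'
from mate import *
import sys
n=sys.argv[1];g=grab(n);rep(g['s']);c=g['wrist'];I=(np.zeros(3),np.array([0,0,0,1.]))
tr=R.from_quat(g['s']['tcp_rot']);d=(Rm.T@(g['s']['ee_pos']+tr.apply(OFF)-o))[2]
f=lambda u:(np.array(u)-[230,150]+.5)*4.5-.5
im=cv2.resize(c['color'][150:280,230:405,::-1],None,fx=4.5,fy=4.5,interpolation=cv2.INTER_CUBIC)
a=np.radians(.45)
for sy in (-1,1):
    h=OFF[:2]+R.from_rotvec([0,0,a]).apply([.0332,sy*.0332,0])[:2]
    A,B,X=[f(proj(c,[*(h+[dx,0]),z],I)[0]) for z,dx in ((.0207,0),(.0266+d-.018,0),(.0266+d-.018,.001))]
    print('hole top',A.round(1),'tip aligned rel hole',(B-A).round(1),'px/mm',np.linalg.norm(X-B).round(1))
cv2.imwrite(f'pics/{n}_z.png',im)
E
python3 look.py m4
```

```text
in inlet mm [ 1.01  0.18 20.5 ] rot err tool deg [ 0.04  0.02 -0.02] force tool [ 0.8 -0.6  3.6] F inlet [-1.   0.2 -3.6] 20.075 0.05671854898525642
tool shift to centre mm [ 0.6  -0.84 -0.  ]
hole top [105.1 148. ] tip aligned rel hole [ 13.3 -13.8] px/mm 8.4
hole top [697.2 152.6] tip aligned rel hole [-14.4 -14. ] px/mm 8.4
```

View pics/m4_z.png

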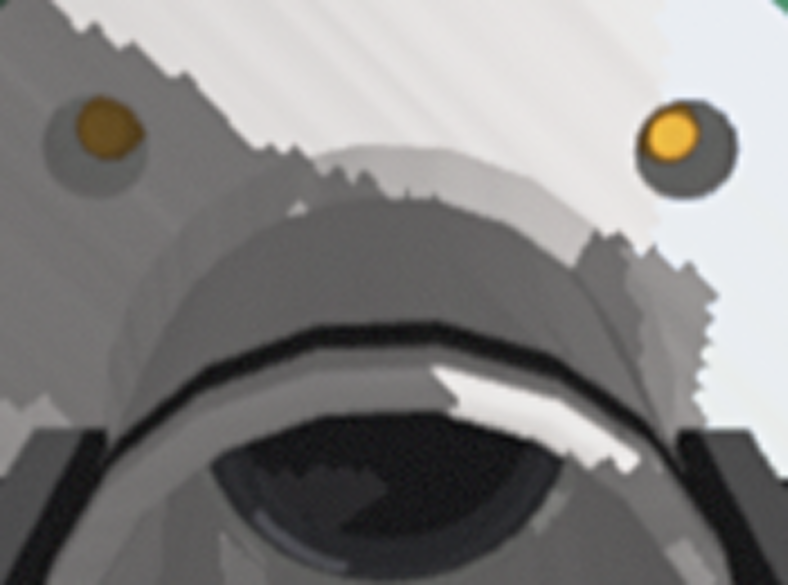

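>>> move_arm --steps '[0.0004,-0.0001,0.002,0,0,0,0.04,0,0,0.003,0,0,0,0.04,0,0,0.003,0,0,0,0.04,0,0,0,0,0,0,0.04]'

```text
clock: 20.62
ee_pos: [0.5471, 0.0675, 0.2445]
tcp_rot: [0.295, 0.922, 0.113, 0.222]
contact_force: [0.3, 0.3, -4.6]
gripper_width: 0.0564
```

```bash
python3 look.py m5
```

```text
in inlet mm [ 0.68  0.39 12.49] rot err tool deg [ 0.04  0.02 -0.03] force tool [ 1.5 -1.2  4.2] F inlet [-1.9  0.2 -4.2] 20.625 0.056350936053185
tool shift to centre mm [ 0.22 -0.76 -0.  ]
hole top [105.1 148. ] tip aligned rel hole [ 0.7 -0.7] px/mm 8.8
hole top [697.2 152.6] tip aligned rel hole [-0.7 -0.7] px/mm 8.8
```

View pics/m5_z.png

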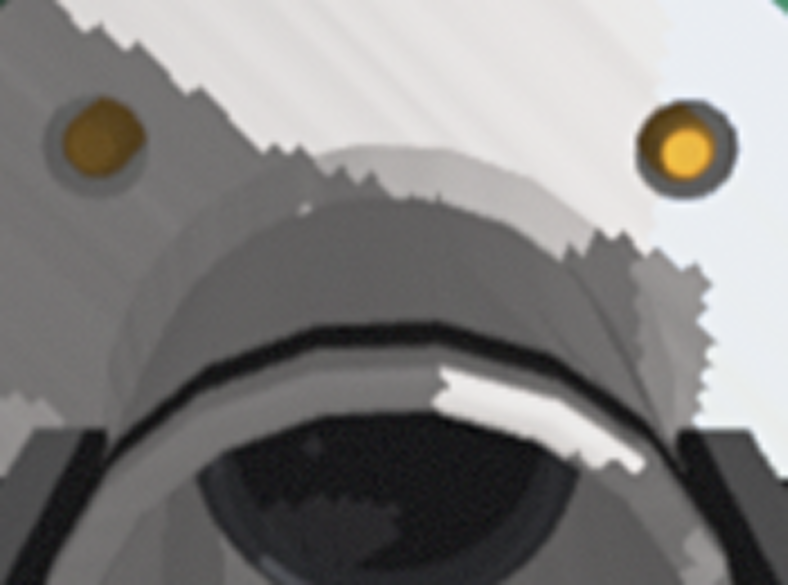

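>>> move_arm --steps '[0,0,0.0025,0,0,0,0.04,0,0,0.0025,0,0,0,0.04,0,0,0.0025,0,0,0,0.04,0,0,0.002,0,0,0,0.04,0,0,0,0,0,0,0.04]'

```text
clock: 21.3
ee_pos: [0.5517, 0.0682, 0.2363]
tcp_rot: [0.295, 0.922, 0.113, 0.222]
contact_force: [0.1, -0.1, -4.7]
gripper_width: 0.0565
```

```bash
python3 look.py m6
```

```text
in inlet mm [0.76 0.37 3.07] rot err tool deg [ 0.05  0.03 -0.03] force tool [ 1.5 -1.6  4.2] F inlet [-2.2 -0.1 -4.2] 21.3 0.05653747688483199
tool shift to centre mm [ 0.29 -0.8  -0.  ]
hole top [105.1 148. ] tip aligned rel hole [-15.9  16.4] px/mm 9.3
hole top [697.2 152.6] tip aligned rel hole [17.1 16.7] px/mm 9.2
```

View pics/m6_z.png

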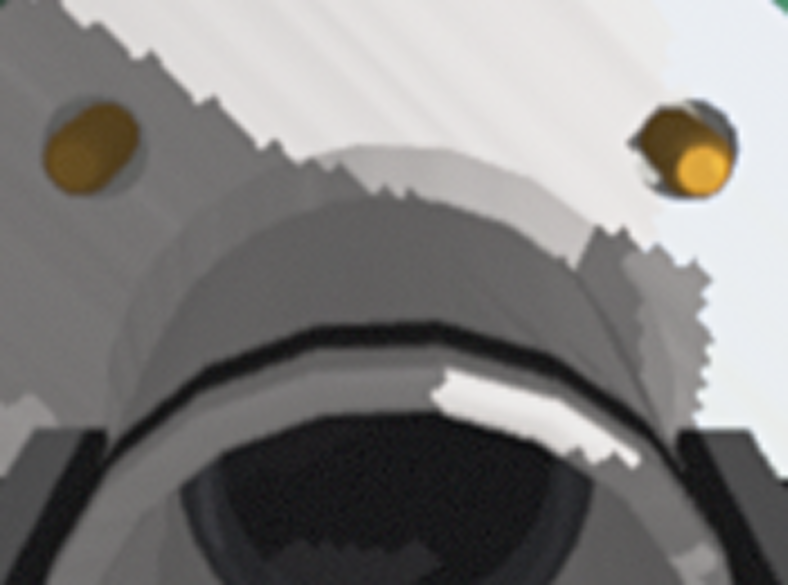

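No contact yet, so I'm pressing home gently.

>>> move_arm --steps '[0,0,0.0015,0,0,0,0.04,0,0,0.0015,0,0,0,0.04,0,0,0.001,0,0,0,0.04,0,0,0,0,0,0,0.04]'

```text
clock: 21.85
ee_pos: [0.5522, 0.0684, 0.2347]
tcp_rot: [0.295, 0.922, 0.114, 0.222]
contact_force: [-32.5, -4.2, 33.4]
gripper_width: 0.0567
```

```bash
python3 look.py m7
```

```text
in inlet mm [0.51 0.61 1.37] rot err tool deg [ 0.2  -0.01 -0.08] force tool [  9.7  -7.9 -45.1] F inlet [-12.6   1.   45.1] 21.85 0.05673455045366732
tool shift to centre mm [-0.06 -0.79 -0.  ]
hole top [105.1 148. ] tip aligned rel hole [-19.1  19.7] px/mm 9.4
hole top [697.2 152.6] tip aligned rel hole [20.5 20. ] px/mm 9.3
```

>>> move_arm --steps '[0,0,-0.002,0,0,0,0.04,0,0,0,0,0,0,0.065,0,0,0,0,0,0,0.085,0,0,0,0,0,0,0.085,0,0,0,0,0,0,0.085]'

```text
clock: 22.52
ee_pos: [0.5528, 0.0684, 0.2347]
tcp_rot: [0.295, 0.922, 0.113, 0.222]
contact_force: [0.2, -0.3, 0.5]
gripper_width: 0.0851
```

```bash
python3 look.py m8
```

```text
in inlet mm [1.   0.4  1.11] rot err tool deg [ 0.06  0.04 -0.02] force tool [-0.5 -0.  -0.3] F inlet [ 0.3 -0.3  0.3] 22.525 0.08508536686032879
tool shift to centre mm [ 0.43 -0.99 -0.  ]
hole top [105.1 148. ] tip aligned rel hole [-19.6  20.2] px/mm 9.4
hole top [697.2 152.6] tip aligned rel hole [21.1 20.5] px/mm 9.4
```

View pics/m8_wrist.png

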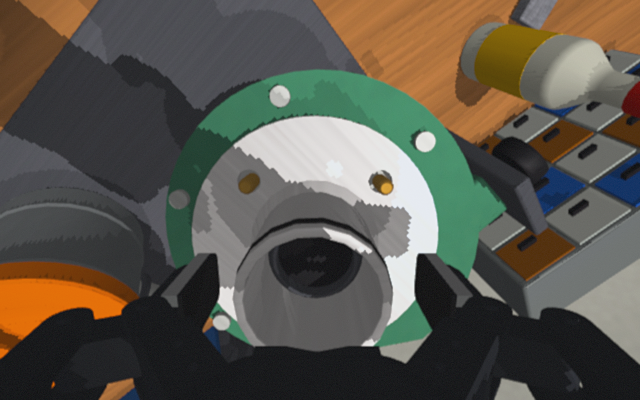

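>>> move_arm --steps '[0,0,-0.03,0,0,0,0.085,0,0,-0.04,0,0,0,0.085,0,0,-0.04,0,0,0,0.085,0,0,0,0,0,0,0.085]'

```text
clock: 23.08
ee_pos: [0.5005, 0.0604, 0.3336]
tcp_rot: [0.295, 0.922, 0.115, 0.224]
contact_force: [0.5, 1.1, 0.4]
gripper_width: 0.0853
```

```bash
python3 - <<'E'
from mate import *
from fitfl import circ,holes
g=grab('v1',('wrist','side','top'));print(g['pose'],g['s']['clock'])
for cam in ('wrist','side'):
    c=g[cam];u=proj(c,o,g['pose'])[0]
    h=75 if cam=='wrist' else 40
    x0,y0=int(u[0]-h*1.1),int(max(u[1]-h,0));s=600/(2*h)
    im=cv2.resize(c['color'][y0:y0+2*h,x0:x0+int(2.2*h),::-1],None,fx=s,fy=s,interpolation=cv2.INTER_CUBIC)
    for P,col in ((circ(.065,.006,90),(0,0,255)),(circ(.025,.065,60),(255,0,255)),(circ(.029,.065,60),(255,0,0))):
        for v in proj(c,P@Rm.T+o,g['pose']): cv2.circle(im,tuple(((v-[x0,y0]+.5)*s).astype(int)),1,col,-1)
    cv2.imwrite(f'pics/v1_{cam}_z.png',im)
E
```

```text
(array([0.50049852, 0.06039099, 0.33362661]), array([0.29472883, 0.92188714, 0.1150191 , 0.22367302])) 23.075
```

View pics/v1_wrist_z.png

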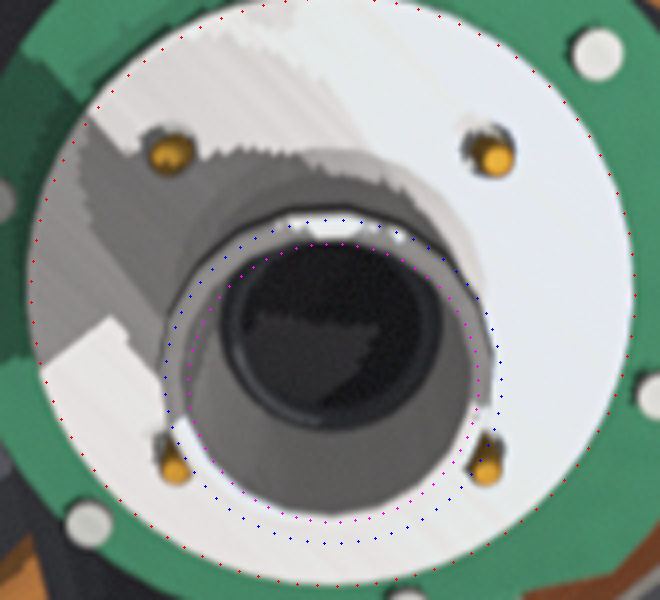

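View pics/v1_side_z.png

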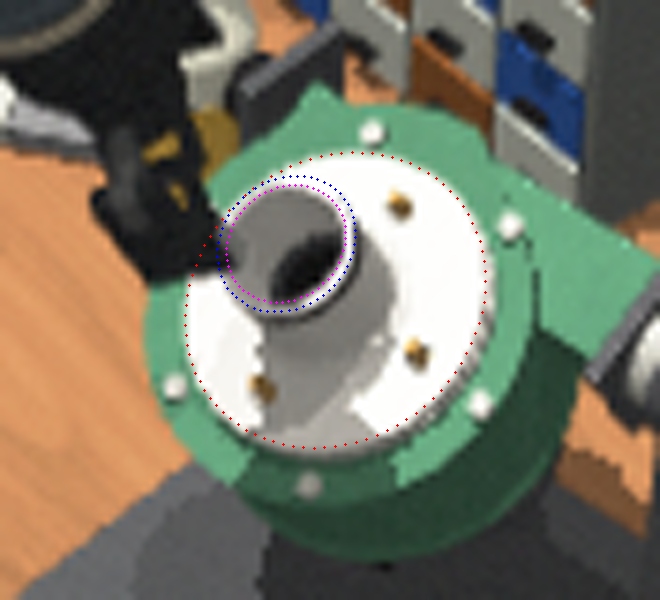

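View pics/v1_wrist.png

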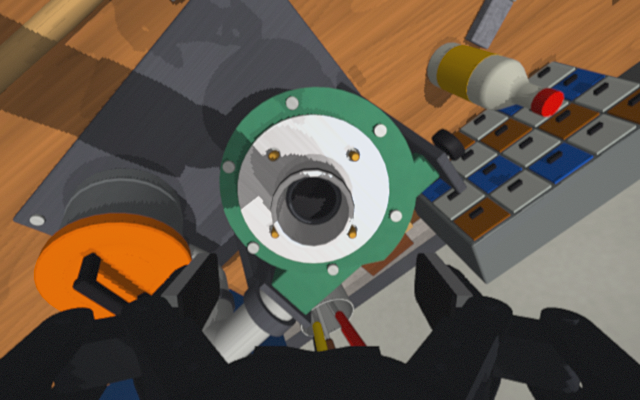

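```bash
python3 - <<'E'
from mate import *
tr=R.from_quat(q)
plan(np.array([.5522,.0684,.2347])+tr.apply([.0012,-.0005,-.048]),q,3)
E
```

```text
0.0003, -0.0003, 0.0205, 0.0004, -0.0001, 0.0001
0.0003, -0.0003, 0.0205, 0.0004, -0.0001, 0.0001
0.0003, -0.0002, 0.0205, 0.0004, -0.0001, 0.0001
```

>>> move_arm --steps '[0.0003,-0.0003,0.015,0.0004,0,0,0.045,0.0003,-0.0003,0.015,0.0004,0,0,0.045,0.0003,-0.0002,0.015,0.0004,0,0,0.045,0,0,0,0,0,0,0.045,0,0,0,0,0,0,0.045]' --grip_force 30

```text
clock: 23.85
ee_pos: [0.5205, 0.0627, 0.2907]
tcp_rot: [0.296, 0.922, 0.111, 0.222]
contact_force: [0.1, 0.6, 0.5]
gripper_width: 0.0453
```

```bash
python3 look.py w1
```

```text
in inlet mm [-0.77 -0.17 65.99] rot err tool deg [-0.1   0.04 -0.06] force tool [ 0.1  0.7 -0.4] F inlet [0.4 0.6 0.4] 23.85 0.04534276816933336
tool shift to centre mm [-0.43  0.66 -0.  ]
hole top [105.1 148. ] tip aligned rel hole [ 68.3 -70.6] px/mm 6.8
hole top [697.2 152.6] tip aligned rel hole [-73.5 -71.6] px/mm 6.8
```

View pics/w1_wrist.png

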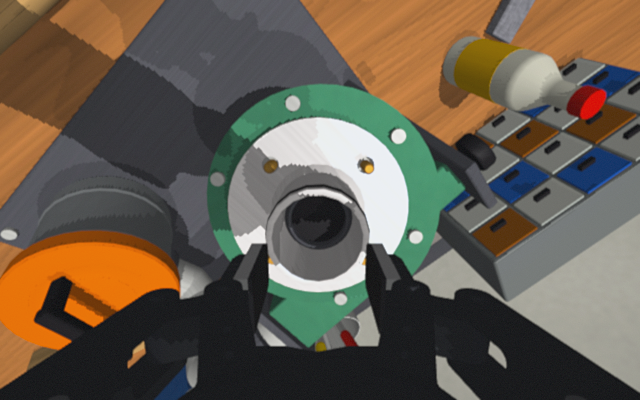

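>>> move_arm --steps '[0,0,0.012,0,0,0,0.045,0,0,0.01,0,0,0,0.045,0,0,0.003,0,0,0,0.045,0,0,0,0,0,0,0.045]'

```text
clock: 24.4
ee_pos: [0.5325, 0.065, 0.2695]
tcp_rot: [0.296, 0.922, 0.112, 0.222]
contact_force: [-0.7, 0.5, -0.7]
gripper_width: 0.0451
```

>>> move_arm --steps '[0,0,0.002,0,0,0,0.045,0,0,0.001,0,0,0,0.045,0,0,0,0,0,0,0.045]'

```text
clock: 24.78
ee_pos: [0.5339, 0.0655, 0.2666]
tcp_rot: [0.295, 0.922, 0.112, 0.222]
contact_force: [-0.3, 0.3, 0.7]
gripper_width: 0.0451
```

>>> move_arm --steps '[0,0,0.002,0,0,0,0.045,0,0,0.001,0,0,0,0.045,0,0,0,0,0,0,0.045]'

```text
clock: 25.15
ee_pos: [0.5346, 0.0655, 0.2658]
tcp_rot: [0.296, 0.922, 0.114, 0.222]
contact_force: [-36.5, -3.6, 46.4]
gripper_width: 0.0451
```

```bash
python3 look.py w2
```

```text
in inlet mm [-0.17  0.5  37.3 ] rot err tool deg [ 0.19 -0.03 -0.12] force tool [  8.5  -5.1 -58.3] F inlet [-9.7  2.2 58.3] 25.15 0.045089559078828126
tool shift to centre mm [-0.47 -0.24 -0.  ]
hole top [105.1 148. ] tip aligned rel hole [ 36.6 -37.8] px/mm 7.7
hole top [697.2 152.6] tip aligned rel hole [-39.4 -38.4] px/mm 7.7
```

View pics/w2_wrist.png

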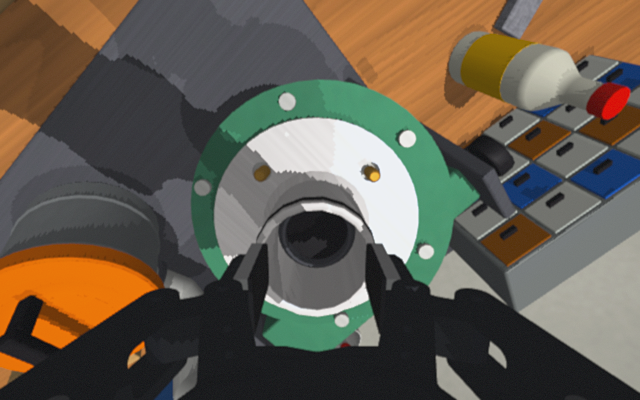

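>>> move_arm --steps '[0,0,-0.003,0,0,0,0.045,0,0,-0.02,0,0,0,0.045,0,0,-0.04,0,0,0,0.085,0,0,-0.03,0,0,0,0.085,0,0,0,0,0,0,0.085,0,0,0,0,0,0,0.085]'

```text
clock: 25.95
ee_pos: [0.4909, 0.059, 0.3449]
tcp_rot: [0.295, 0.923, 0.112, 0.222]
contact_force: [-0.6, 0.5, -0.2]
gripper_width: 0.085
```

```bash
python3 - <<'E'
from joint import *
from mate import rep
g=grab('v2',('wrist','side','top'));rep(g['s']);c=g['wrist'];pose=g['pose']
p=pickle.load(open('in5.p','rb'));Rm,o=build(p)
rp=ringpts(c['color'],proj(c,o,pose)[0],50,110)
print(len(rp),cv2.fitEllipse(rp.astype(np.float32)))
cv2.imwrite('pics/v2_z.png',cv2.resize(c['color'][100:270,220:410,::-1],None,fx=3.5,fy=3.5,interpolation=cv2.INTER_CUBIC))
cv2.imwrite('pics/v2_s.png',cv2.resize(g['side']['color'][110:270,290:450,::-1],None,fx=3.7,fy=3.7,interpolation=cv2.INTER_CUBIC))
E
```

```text
in inlet mm [ -0.78   0.92 127.88] rot err tool deg [ 0.02 -0.02  0.  ] force tool [ 0.8 -0.  -0.1] F inlet [-0.6  0.5  0.1] 25.95 0.08502423295628123
tool shift to centre mm [-1.2  -0.11 -0.  ]
178 ((315.9427795410156, 188.20849609375), (141.98110961914062, 144.8949432373047), 94.57552337646484)
```

View pics/v2_z.png

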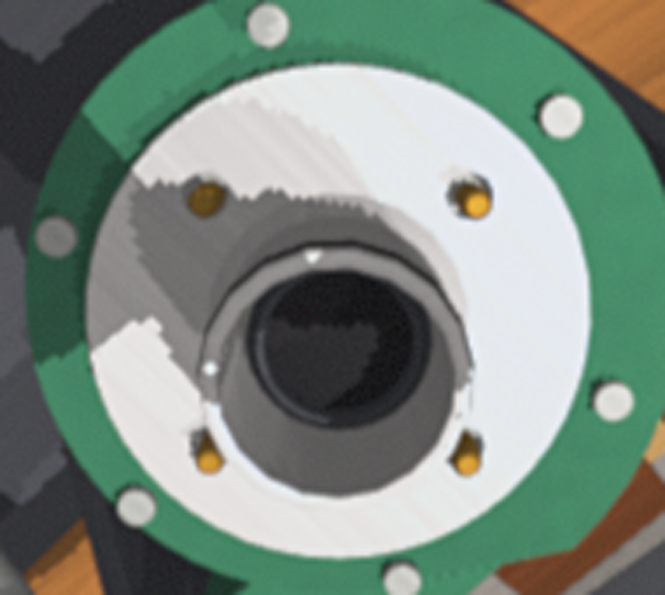

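View pics/v2_s.png

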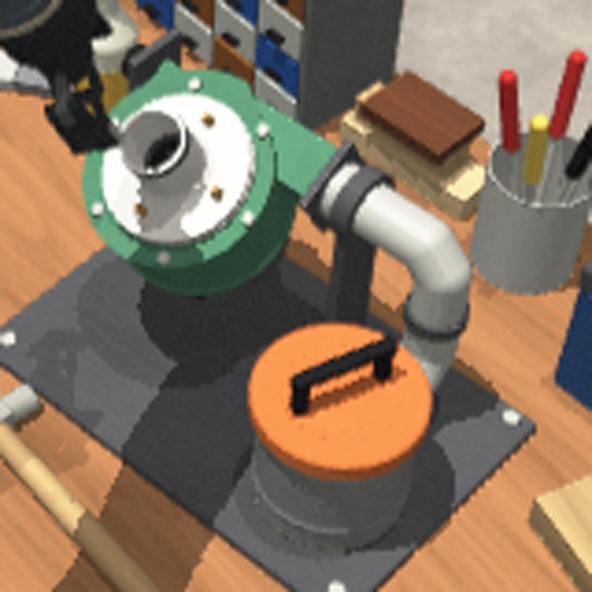

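View pics/v2_top.png

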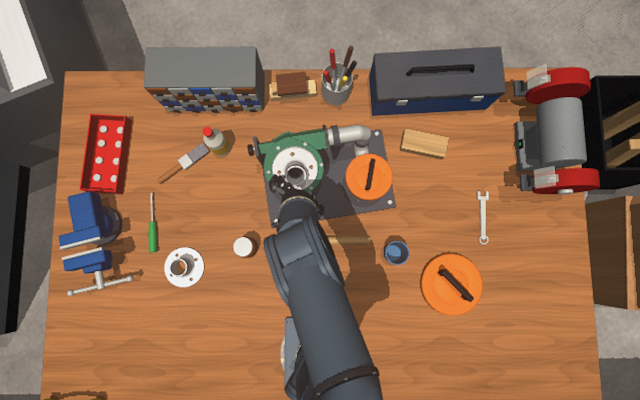

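```bash
python3 -c "
from station import ctrl
s=ctrl.read_state();print(s['dq'].round(4),s['contact_force']);print(ctrl.finish_job())"
```

```text
[ 0.0017 -0.0003 -0.0002 -0.0042  0.0062  0.0058 -0.0077] [-1.15909733  0.29957425  0.03548847]
the job is handed in; nothing more can be done
None
```

I handed the job in at about 26 s, with both parts placed and released. No verdict came back.

**Lid:** I took the smaller lid (it measured 145 mm across) and pressed it onto the dust pot with about 47 N. It stopped at a TCP height of 0.161 m, as predicted for fully down. A side-view overlay of the home position matched it, and it looked level.

**Flange:** I took the rightmost flange and lined its holes up on the studs using the wrist camera. I pushed it home with 45 N, let go, then pressed the stub rim again with 58 N against a hard stop. The last wrist picture shows all four studs through the holes and the plate covering the ring.

**Checks that disagreed:**
- At the stop, the calculated gap under the flange read about 1.4 mm instead of 0.
- After release, the stub top sat about 1.5–2 pixels off the overlay. I put both down to small errors in my position and tilt estimates, because the contact was stiff and the plate looked flush. I did not measure its flatness separately.

**Bystanders:** In the last top view all looked unmoved except the hammer, which was partly hidden by the arm. The gripper was clear of everything, with about 1 N of residual force reading.

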